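# Build up an injector nozzle on the assembly block

### The arm

A 6-joint arm with a two-finger parallel gripper is mounted at the origin on a cart in front of the work surface, level with it; the furniture and walls round the work are solid. World frame = base frame: x ahead of the robot, y to its left, z up, the work surface at z = 0. Lengths are in m, angles in rad, forces in N, time in s.
With the tool pointing down it reaches from about 0.35 to 0.775 m from the base axis. Payload 7.3 kg.
Tool frame: the origin (TCP) lies on the mounting face of the last link; the fingertips stand tip_reach ahead of it and the grasp point (between the pads) lies 159 mm ahead of it (tip_reach is the distance from the TCP to the fingertips, in m); z points along the fingers, x is the direction in which the jaws open and shut, and the axes are right-handed (so a half turn about z gives the same grasp; the last joint's range is limited). The gripper opens to 92 mm and grips with 3 to 60 N. Pads are 19 mm wide; open, the fingers measure 130 mm over their backs; the gripper's body (75 mm by 190 mm) begins 47 mm behind the grasp point.
Start: joints at [1.105, 0.342, 1.524, -0, 1.275, -0.146], TCP at [0.165, 0.498, 0.405] pointing down, gripper open.
Joint ranges: [-2.53, 2.53], [-0.77, 2.02], [0.04, 2.7], [-1, 4.14], [0.28, 2.66], [-3.11, 3.11]. Speed limits (rad/s): [2.57, 2.57, 3.14, 3.14, 3.14, 3.14].

### API

Orientations are given as [roll, pitch, yaw] about the fixed x, y, z axes, in that order (R = Rz(yaw) Ry(pitch) Rx(roll)).
In Python, from workcell import read_state, camera, camera_params, finish_job, tip_reach gives the robot as it stands. The module is installed in compiled form; this text tells all that it offers.
- The arm moves only by the tool move_arm, never from a script. Its argument "motion" is a list of rows, each an object with "translation": the shift along the tool's x, y, z in mm, a list of three; "angular": the turn, a rotation vector about the tool's x, y, z in degrees, a list of three. In form: [{"translation": [tx, ty, tz], "angular": [rx, ry, rz]}, ...]. A call has 1 to 5 rows; each row is the pose to reach, as a shift and turn from the pose commanded when the call began, along the tool's axes at that moment; what a row does not reach only later rows make up. A row lasts 1/8 s, in which the tool goes at most 62.5 mm and 10.7 degrees, less where a joint would pass 70% of its speed; a pose out of reach is approached as far as the arm can. A call with a gripper value outside its range is refused whole. "gripper" is the closure, from 0 (fully open) to 1 (shut), set as the call begins (left out, the last holds). The fingers move at their own pace and stop on an object; the grip force is fixed at half the most. Time passes only in rows, so rows that repeat a pose let the fingers close. It gives the time, the measured TCP pose, the force and the opening at its end, in the units of the state.
- read_state(): the state, without advancing time (a new reading comes with each control period).
- camera(name): name is "scene" or "top" or "wrist"; returns the picture (480x640x3 uint8, blue, green, red); there is no depth.
- camera_params(name): a dict with "fx", "fy", "cx", "cy" (pixels), "k1" (the pictures are not rectified: a ray, as slopes to the right and down, at radius r is drawn at 1 + k1 r^2 times it, then the intrinsics apply), "world_from_camera" (4x4, takes a point from camera to world coordinates); the wrist camera has in their place "T_tool_cam" (4x4, takes a point from camera to tool coordinates, whose origin is the TCP and whose axes are the tool frame's). Camera axes: x right, y down, z forward; pixel columns grow to the right and rows downward; lengths in m; the calibration is good to about 2 mm. A picture is of the moment at which its call begins: read the wrist's pose just before it. camera_params takes no time and is no camera call.
- finish_job(): hands the job in, once; it reports no verdict.
The state is a dict: "t": time; "joint_pos": joint angles; "qd": joint speeds; "tau": joint torques, N m; "position": TCP position; "tool_rot": TCP orientation; "wrist_force": force on the tool from outside, world axes, zero at the start; "torque": the same for the moment, N m; "gripper_width": finger opening in m.
Only numpy, scipy, OpenCV 4.12 (cv2) and the standard library are available. Lean on these libraries where they do the work, as an engineer would, in place of code of your own. Each camera call takes 0.05 s, during which the arm holds its last target.

### The job

Pull the black plug out of the steel assembly block and leave it in the round steel dish. Then build up the nozzle on the block in this order, each piece centred and let go before the next: the thick steel disc flat into the seat, the nozzle standing on the disc with its tip up, the hexagon nut over them both, skirt down on the block, and last the copper washer over the nozzle's tip, flat on top of the nut. Leave the tape roll, the spanner and the grease tin where they are.

Things in the scene. Friction and masses are not known exactly. Their poses are not given: they have to be found in the camera images.
- block: Fixed dark steel block, 84 x 84 mm, 24 mm high; origin at the centre of its underside, z up. A round seat, 39 mm wide and 8 mm deep with a 3 mm chamfer at the mouth, is sunk in the middle of its top; the black plug stands in it at the start.
- seat (a point): Centre of the seat's flat floor in the block, 16 mm above the block's underside and 8 mm below its top face.
- dish: Fixed round shallow steel dish, 120 mm wide, 22 mm high, floor 4 mm thick and about 94 mm wide inside; origin at the centre of its underside.
- plug: Loose black plastic blanking plug, 46 mm tall, 60 g: foot 33 mm wide, a 38 mm flange 13 to 17 mm above its foot, and above 20 mm a round stem 21 to 22 mm wide to hold it by. Origin at the centre of its underside, z up the stem. It stands loosely in the block's seat, its underside on the seat's floor, and pulls straight up.
- disc: Loose round steel spacer disc, 34 mm across, 20 mm high, about 120 g, with plain flat faces and chamfered edges; origin at the centre of its underside, z up. Seated, it stands 12 mm above the block's top face.
- nozzle: Loose grey steel injector nozzle standing on its wide end, tip up, 54 mm tall, 60 g: a round collar 18 mm across for the lowest 17 mm, narrowing above to a thin tip. Origin at the centre of its underside, z towards the tip.
- nut: Loose steel retaining nut, open at the bottom, 48 mm tall, about 200 g, standing skirt down: the lowest 22 mm is a round skirt, 52 mm outside and 43 mm inside; above it is a hexagon 50 mm across flats, one pair of flats square to the nut's own x axis; the top shoulder (40 to 48 mm up) has a 30 mm hole. Origin at the centre of the open underside, z up. Built up, its skirt stands on the block's top face, around the disc, and the nozzle's tip sticks out about 18 mm above it.
- washer: Loose flat copper washer, 44 mm outside, 24 mm hole, 8 mm thick, 35 g, lying flat; origin at the centre of its underside, z up.
- tape: Bystander: black roll of tape lying flat, 58 mm wide, 19 mm high; origin at the centre of its underside.
- spanner: Bystander: grey double spanner, 199 mm long (its y axis), 33 mm wide, 8 mm high; origin at the centre of its underside.
- tin: Bystander: blue grease tin with a grey lid, 68 mm wide, 34 mm high; origin at the centre of its underside.

How it is judged:
By the outcome, as a careful person would: the job done as asked, in the order asked, and still so for the second after the job is handed in, with the robot touching nothing.
It also fails if it takes over 128 s, if anything falls off the work surface, if the arm or the gripper's body presses on something with over 40 N, if the wrist force passes 120 N, or if a joint passes its speed limit or range.

## Working session

There is one attempt and no reset: what is moved stays moved. The work goes in short steps, Python scripts to look and compute and a tool call to move; the robot and the scene stay as the last step left them, time stands still between calls to the robot, and variables do not carry over. Pictures are saved under pics/ and viewed, and the job is handed in when it is done.

Besides the shell and the picture viewer there is one more tool, called after "Emit:" as name([rows], argument=value, ...), one row to a line, values as JSON. move_arm: Moves the arm, as the interface text tells. Its arguments: {"type":"object","properties":{"motion":{"type":"array","items":{"type":"object","properties":{"translation":{"type":"array","items":{"type":"number"}},"angular":{"type":"array","items":{"type":"number"}}}}},"gripper":{"type":"number"}},"required":["motion"]}

```bash
mkdir -p pics; cat > h.py <<'E'
import numpy as np, cv2
from workcell import read_state, camera, camera_params, finish_job, tip_reach
np.set_printoptions(precision=4,suppress=True)
E
python3 - <<'E'
from h import *
print(tip_reach if not callable(tip_reach) else tip_reach())
s=read_state(); print(s)
for n in ("scene","top","wrist"):
    print(n,camera_params(n)); cv2.imwrite(f"pics/{n}0.png",camera(n))
E
```

```text
0.178
{'t': 0.0, 'joint_pos': array([ 1.105 ,  0.3427,  1.525 ,  0.    ,  1.2754, -0.146 ]), 'qd': array([-0.0014,  0.0001, -0.0003, -0.0006,  0.0002,  0.001 ]), 'tau': array([ -0.0001, -43.1239, -24.422 ,   0.0718,   0.0558,  -0.0001]), 'position': array([0.1649, 0.4983, 0.404 ]), 'tool_rot': array([-3.1413,  0.0015,  1.251 ]), 'wrist_force': array([-0.8917, -0.3672, -0.1361]), 'torque': array([-0.0051, -0.0273, -0.0232]), 'gripper_width': 0.09187807397802665}
scene {'fx': 443.44475945343044, 'fy': 443.44475945343044, 'cx': 317.0935847020707, 'cy': 241.25268224464992, 'k1': 0.032323572563492164, 'world_from_camera': array([[ 0.7541, -0.3978,  0.5225, -0.068 ],
       [-0.6567, -0.4471,  0.6073, -0.6695],
       [-0.008 , -0.8012, -0.5984,  0.7114],
       [ 0.    ,  0.    ,  0.    ,  1.    ]])}
top {'fx': 558.9809754810702, 'fy': 558.9809754810702, 'cx': 317.10331833341905, 'cy': 241.45792327178205, 'k1': -0.04321941383789465, 'world_from_camera': array([[ 0.0151, -0.9896,  0.1427,  0.3939],
       [-0.9999, -0.0149,  0.0023,  0.0018],
       [-0.0002, -0.1428, -0.9898,  1.1383],
       [ 0.    ,  0.    ,  0.    ,  1.    ]])}
wrist {'fx': 379.0642838146987, 'fy': 379.0642838146987, 'cx': 322.8810520336686, 'cy': 233.89479436681373, 'k1': 0.028017156156157012, 'T_tool_cam': array([[ 1.    ,  0.0006,  0.0004, -0.0005],
       [-0.0007,  0.955 ,  0.2966, -0.0812],
       [-0.0002, -0.2966,  0.955 ,  0.0208],
       [ 0.    ,  0.    ,  0.    ,  1.    ]])}
```

View pics/top0.png

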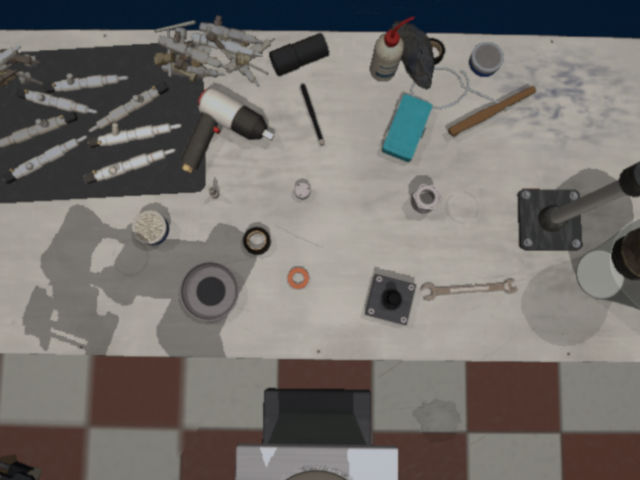

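View pics/scene0.png

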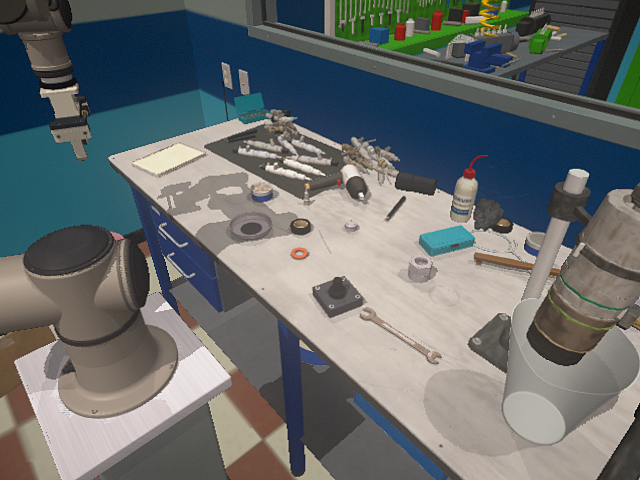

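View pics/wrist0.png

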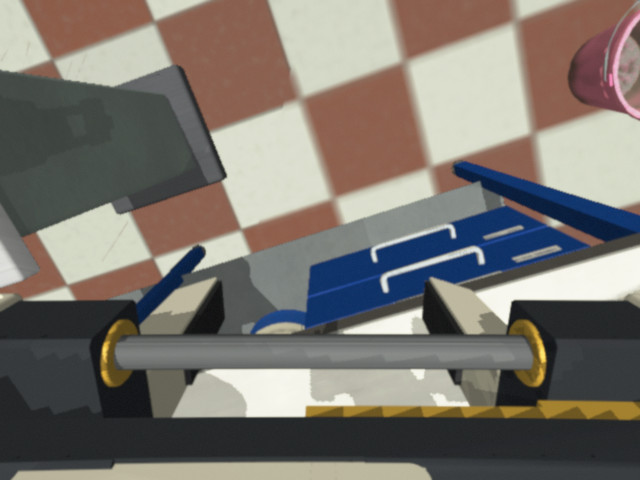

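```bash
cat >> h.py <<'E'
from scipy.spatial.transform import Rotation as Ro
def ray(cam,px,state=None):
    p=camera_params(cam) if isinstance(cam,str) else cam
    px=np.atleast_2d(np.asarray(px,float))
    d=np.c_[(px[:,0]-p['cx'])/p['fx'],(px[:,1]-p['cy'])/p['fy']]
    u=d.copy()
    for _ in range(20): u=d/(1+p['k1']*(u**2).sum(1,keepdims=True))
    if 'T_tool_cam' in p:
        T=np.eye(4);T[:3,:3]=Ro.from_euler('xyz',state['tool_rot']).as_matrix();T[:3,3]=state['position']
        T=T@p['T_tool_cam']
    else: T=p['world_from_camera']
    D=np.c_[u,np.ones(len(u))]@T[:3,:3].T
    return T[:3,3],D
def plane(cam,px,z,state=None):
    o,D=ray(cam,px,state); return o+D*((z-o[2])/D[:,2:])
def proj(cam,P,state=None):
    p=camera_params(cam)
    if 'T_tool_cam' in p:
        T=np.eye(4);T[:3,:3]=Ro.from_euler('xyz',state['tool_rot']).as_matrix();T[:3,3]=state['position']
        T=T@p['T_tool_cam']
    else: T=p['world_from_camera']
    c=(np.atleast_2d(P)-T[:3,3])@T[:3,:3]
    u=c[:,:2]/c[:,2:]; u=u*(1+p['k1']*(u**2).sum(1,keepdims=True))
    return u*[p['fx'],p['fy']]+[p['cx'],p['cy']]
def crop(img,x0,y0,w,h,k,name):
    cv2.imwrite(f"pics/{name}.png",cv2.resize(img[y0:y0+h,x0:x0+w],None,fx=k,fy=k,interpolation=cv2.INTER_CUBIC))
E
python3 - <<'E'
from h import *
im=cv2.imread("pics/top0.png")
crop(im,130,160,200,150,4,"c1"); crop(im,340,160,200,150,4,"c2")
E
```

```text
(no output)
```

View pics/c1.png

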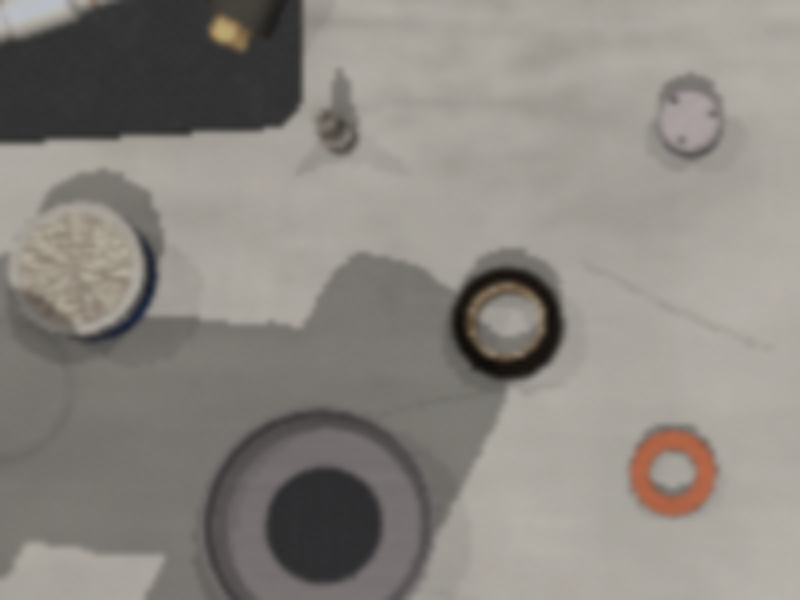

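View pics/c2.png

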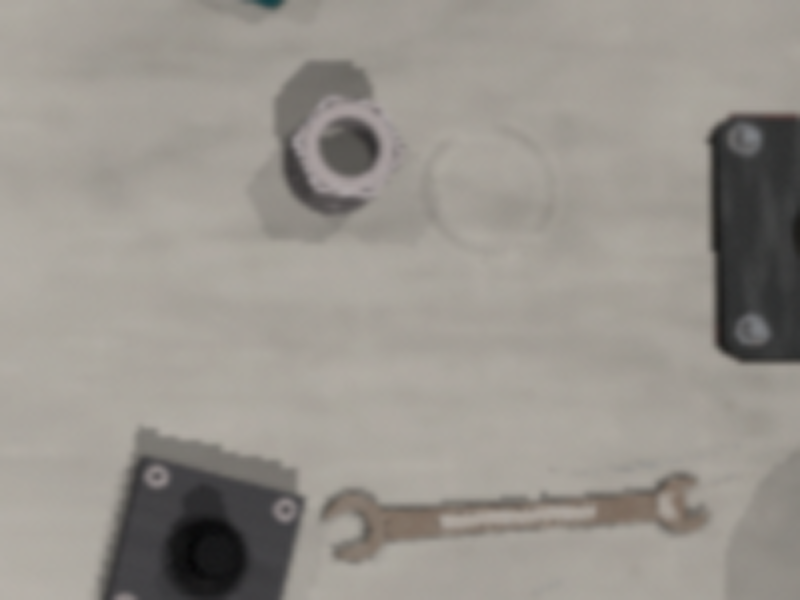

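```bash
python3 - <<'E'
from h import *
for n,px,z in [("nozzle base",(213.9,193.5),0.01),("disc",(302.5,189.5),.02),("washer",(298.4,278),.008),("dish",(210,291),.022),("nut",(427,197.3),.048),("plugtop",(392.5,298),.062),("tape",(257,240.5),.019),("tin",(149.5,226),.034),("screw1",(379,279),.024),("screw2",(411.2,287.5),.024),("sp1",(428,291),.008),("sp2",(510,286),.008)]:
    print(n,plane("top",px,z)[0], proj("scene",plane("top",px,z))[0])
print(proj("top",[[.394,0,0]]))
E
```

```text
nozzle base [0.6537 0.2195 0.01  ] [305.8303 200.561 ]
disc [0.6624 0.036  0.02  ] [350.8001 222.3841]
washer [0.4817 0.0412 0.008 ] [298.9642 251.8014]
dish [0.4518 0.2167 0.022 ] [250.1258 222.8465]
nut [ 0.6436 -0.2137  0.048 ] [420.1792 260.2149]
plugtop [ 0.4417 -0.142   0.062 ] [336.7289 278.3975]
tape [0.5555 0.1262 0.019 ] [300.1347 223.4684]
tin [0.5795 0.3421 0.034 ] [261.3459 186.6092]
screw1 [ 0.4808 -0.1202  0.024 ] [342.3166 278.5805]
screw2 [ 0.4648 -0.1845  0.024 ] [357.1143 296.2282]
sp1 [ 0.4592 -0.2212  0.008 ] [366.9418 311.5464]
sp2 [ 0.4715 -0.3886  0.008 ] [433.3318 355.116 ]
[[318.1062 321.9967]]
```

```bash
cat > mv.py <<'E'
import sys
from h import *
s=read_state(); x,y,z,yaw=map(float,sys.argv[1:5])
R=Ro.from_euler('xyz',s['tool_rot']); T=Ro.from_euler('xyz',[np.pi,0,np.radians(yaw)])
print('t',round(s['t'],2),'pos',s['position'],np.degrees(s['tool_rot']),'w',round(s['gripper_width'],4),'F',s['wrist_force'])
print('trans mm',R.inv().apply(np.array([x,y,z])-s['position'])*1000,'ang',np.degrees((R.inv()*T).as_rotvec()))
E
python3 mv.py .45 .2 .36 0
```

```text
t 0.15 pos [0.165  0.4983 0.4042] [-179.9917    0.0643   71.6751] w 0.092 F [ 0.0871 -0.1034  0.2424]
trans mm [-193.5267  364.3485   44.3867] ang [ 0.033   0.0609 71.6751]
```

Emit:
move_arm([
  {"translation": [-193.5,364.3,44.4],"angular": [0,0,71.7]},
  {"translation": [-193.5,364.3,44.4],"angular": [0,0,71.7]},
  {"translation": [-193.5,364.3,44.4],"angular": [0,0,71.7]},
  {"translation": [-193.5,364.3,44.4],"angular": [0,0,71.7]},
  {"translation": [-193.5,364.3,44.4],"angular": [0,0,71.7]},
])

```text
t: 0.78
position: [0.3807, 0.2721, 0.3711]
tool_rot: [-3.141, -0.0, 0.307]
wrist_force: [0.7, 0.2, -0.2]
gripper_width: 0.092
```

```bash
python3 mv.py .442 -.142 .36 0
```

```text
t 0.78 pos [0.3807 0.2721 0.3711] [-179.9898   -0.0146   17.6135] w 0.092 F [ 0.7327  0.223  -0.2463]
trans mm [-66.933  413.2588  11.0027] ang [-0.0124 -0.0129 17.6135]
```

Emit:
move_arm([
  {"translation": [-67,413,11],"angular": [0,0,17.6]},
  {"translation": [-67,413,11],"angular": [0,0,17.6]},
  {"translation": [-67,413,11],"angular": [0,0,17.6]},
  {"translation": [-67,413,11],"angular": [0,0,17.6]},
  {"translation": [-67,413,11],"angular": [0,0,17.6]},
])

```text
t: 1.4
position: [0.4271, -0.037, 0.3631]
tool_rot: [-3.141, -0.0, 0.006]
wrist_force: [1.7, -0.8, 0.2]
gripper_width: 0.0916
```

```bash
python3 mv.py .442 -.142 .36 0
```

```text
t 1.4 pos [ 0.4271 -0.037   0.3631] [-179.9929   -0.0266    0.3565] w 0.0916 F [ 1.7091 -0.7878  0.1574]
trans mm [ 14.2395 105.068    3.0654] ang [-0.0072 -0.0266  0.3565]
```

Emit:
move_arm([
  {"translation": [14.2,105,3],"angular": [0,0,0.36]},
  {"translation": [14.2,105,3],"angular": [0,0,0.36]},
  {"translation": [14.2,105,3],"angular": [0,0,0.36]},
])

```text
t: 1.78
position: [0.4422, -0.1425, 0.3596]
tool_rot: [3.141, 0.0, -0.004]
wrist_force: [-0.3, 0.5, -0.0]
gripper_width: 0.0917
```

```bash
python3 - <<'E'
from h import *
s=read_state(); print(s['t'],s['position'],s['tool_rot'])
im=camera("wrist"); cv2.imwrite("pics/w1.png",im)
print(proj("wrist",[[.4417,-.142,.062],[.4808,-.1202,.024]],s))
E
```

```text
1.775 [ 0.4422 -0.1425  0.3596] [ 3.1415  0.0003 -0.0042]
[[323.3237 226.0762]
 [369.927  188.3191]]
```

View pics/w1.png

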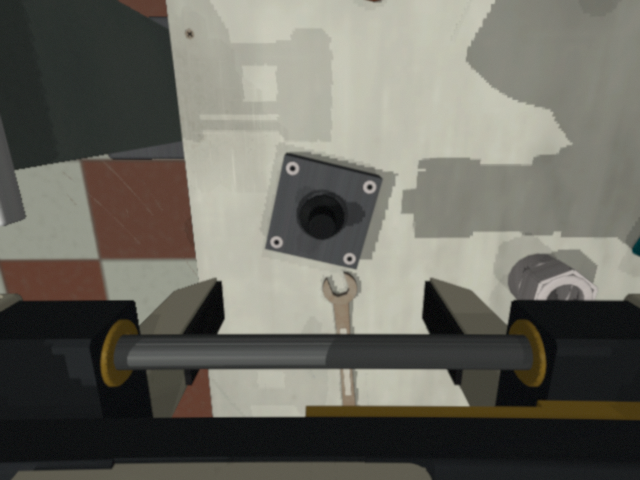

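```bash
python3 - <<'E'
from h import *
s=read_state()
im=cv2.imread("pics/w1.png")
crop(im,250,140,150,140,5,"c3")
P=plane("wrist",[(292,168),(370,187),(349,259),(276,242)],.024,s); print(P,P.mean(0)); print(plane("wrist",[(322,222)],.062,s))
E
```

```text
[[ 0.4155 -0.1012  0.024 ]
 [ 0.4803 -0.1171  0.024 ]
 [ 0.4639 -0.1815  0.024 ]
 [ 0.3997 -0.1655  0.024 ]] [ 0.4399 -0.1413  0.024 ]
[[ 0.4402 -0.1369  0.062 ]]
```

View pics/c3.png

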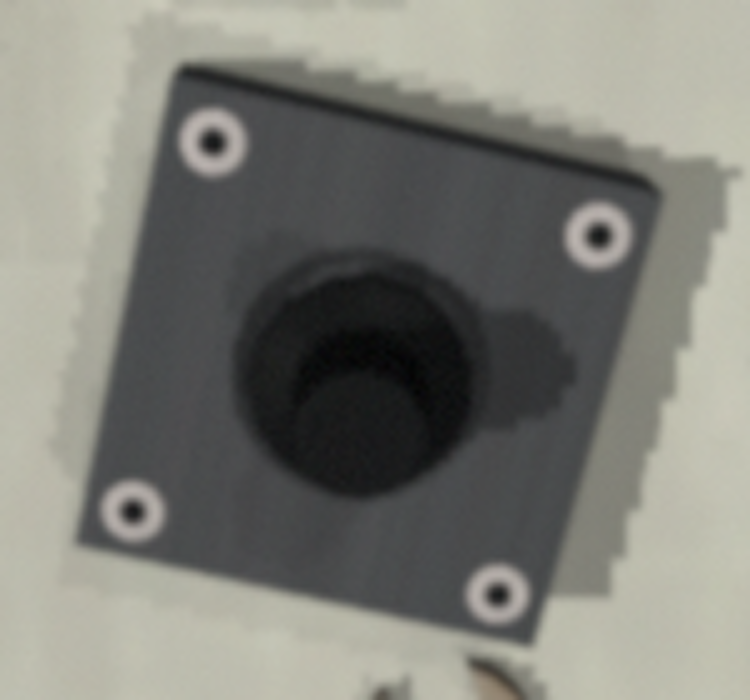

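```bash
python3 mv.py .441 -.1415 .211 0
```

```text
t 1.82 pos [ 0.4419 -0.1409  0.3596] [-179.9559    0.0514   -0.1612] w 0.0913 F [-0.8664  0.905  -0.0989]
trans mm [ -0.7574   0.7256 148.587 ] ang [-0.0442  0.0514 -0.1612]
```

Emit:
move_arm([
  {"translation": [-0.8,0.3,50],"angular": [0,0,0]},
  {"translation": [-0.8,0.3,100],"angular": [0,0,0]},
  {"translation": [-0.8,0.3,130],"angular": [0,0,0]},
  {"translation": [-0.8,0.3,148.5],"angular": [0,0,0]},
  {"translation": [-0.8,0.3,148.5],"angular": [0,0,0]},
])

```text
t: 2.45
position: [0.4408, -0.1387, 0.2106]
tool_rot: [-3.14, 0.003, 0.002]
wrist_force: [0.1, 0.0, 0.2]
gripper_width: 0.0915
```

Emit:
move_arm([
  {"translation": [0,0,0],"angular": [0,0,0]},
  {"translation": [0,0,0],"angular": [0,0,0]},
  {"translation": [0,0,0],"angular": [0,0,0]},
  {"translation": [0,0,0],"angular": [0,0,0]},
  {"translation": [0,0,0],"angular": [0,0,0]},
], gripper=1)

```text
t: 3.08
position: [0.4413, -0.1402, 0.2117]
tool_rot: [3.142, -0.0, -0.0]
wrist_force: [-1.3, 0.1, -0.7]
gripper_width: 0.0469
```

```bash
python3 mv.py .441 -.1415 .211 0
```

```text
t 3.08 pos [ 0.4413 -0.1402  0.2117] [179.9996  -0.0137  -0.0063] w 0.0469 F [-1.2675  0.1418 -0.6626]
trans mm [-0.2739  1.2502  0.6553] ang [ 0.0004 -0.0137 -0.0063]
```

Emit:
move_arm([
  {"translation": [0,0,0],"angular": [0,0,0]},
  {"translation": [0,0,0],"angular": [0,0,0]},
  {"translation": [0,0,0],"angular": [0,0,0]},
  {"translation": [0,0,0],"angular": [0,0,0]},
])

```text
t: 3.58
position: [0.4412, -0.1403, 0.2132]
tool_rot: [3.141, -0.001, 0.0]
wrist_force: [-6.2, 0.6, 20.8]
gripper_width: 0.0209
```

```bash
python3 - <<'E'
from h import *
for i in range(4): print(read_state()['position'])
E
python3 mv.py .441 -.1415 .30 0
```

```text
[ 0.4412 -0.1403  0.2132]
[ 0.4412 -0.1403  0.2132]
[ 0.4412 -0.1403  0.2132]
[ 0.4412 -0.1403  0.2132]
t 3.58 pos [ 0.4412 -0.1403  0.2132] [179.9556  -0.0427   0.0144] w 0.0209 F [-6.2288  0.5556 20.7698]
trans mm [ -0.1001   1.2555 -86.7953] ang [ 0.0444 -0.0427  0.0144]
```

Emit:
move_arm([
  {"translation": [0,0,-15],"angular": [0,0,0]},
  {"translation": [0,0,-40],"angular": [0,0,0]},
  {"translation": [0,0,-90],"angular": [0,0,0]},
  {"translation": [0,0,-147],"angular": [0,0,0]},
  {"translation": [0,0,-147],"angular": [0,0,0]},
])

```text
t: 4.2
position: [0.442, -0.1405, 0.3624]
tool_rot: [3.138, -0.008, 0.0]
wrist_force: [-0.3, 0.6, -1.5]
gripper_width: 0.021
```

```bash
python3 - <<'E'
from h import *
s=read_state(); print(s['t'],s['position'],s['tool_rot'],s['gripper_width'],s['wrist_force'])
im=camera("wrist"); cv2.imwrite("pics/w2.png",im)
cv2.imwrite("pics/s2.png",camera("scene")[150:400,150:550])
E
```

```text
4.2 [ 0.442  -0.1405  0.3624] [ 3.1377 -0.0079  0.0001] 0.021028380501969413 [-0.3276  0.5988 -1.5045]
```

View pics/w2.png

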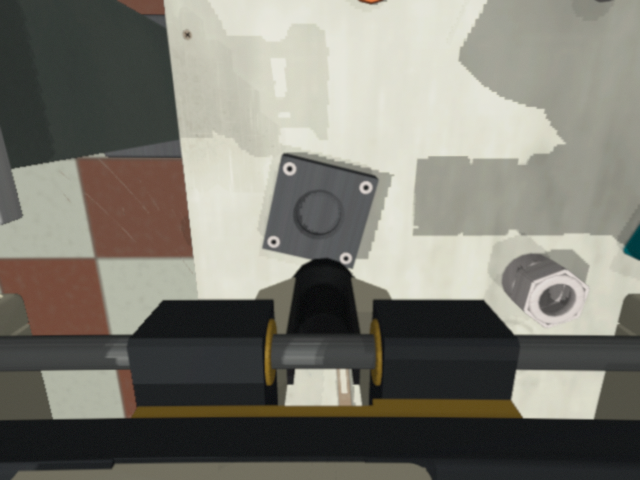

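View pics/s2.png

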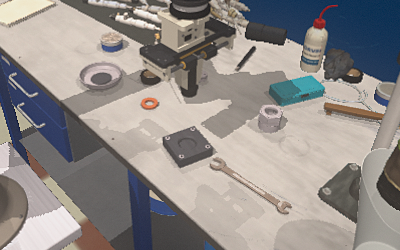

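```bash
python3 - <<'E'
from h import *
s=read_state()
im=cv2.imread("pics/w2.png"); crop(im,250,140,150,140,5,"c4")
P=plane("wrist",[(289.7,168.5),(366,187.5),(346.2,258.5),(273.5,242)],.024,s); print(P.mean(0), plane("wrist",(318.5,211.5),.024,s))
E
python3 mv.py .452 .2167 .33 0
```

```text
[ 0.4369 -0.1405  0.024 ] [[ 0.4366 -0.1372  0.024 ]]
t 4.3 pos [ 0.441  -0.1401  0.3584] [-179.9986   -0.0138   -0.0001] w 0.0211 F [-0.2217 -0.6557 -2.2569]
trans mm [  11.0093 -356.763    28.3642] ang [-0.0014 -0.0138 -0.0001]
```

View pics/c4.png

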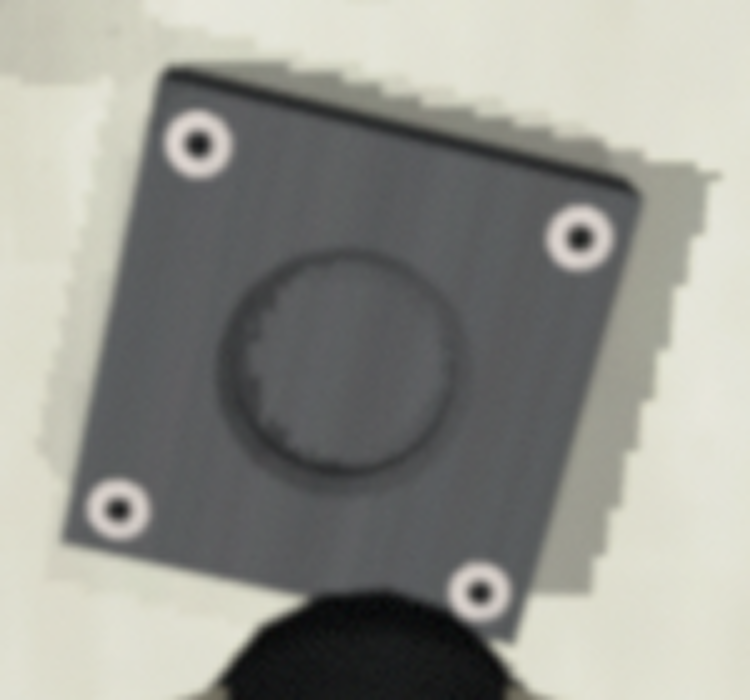

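Emit:
move_arm([
  {"translation": [11,-357,20],"angular": [0,0,0]},
  {"translation": [11,-357,20],"angular": [0,0,0]},
  {"translation": [11,-357,20],"angular": [0,0,0]},
  {"translation": [11,-357,20],"angular": [0,0,0]},
  {"translation": [11,-357,20],"angular": [0,0,0]},
])

```text
t: 4.92
position: [0.4502, 0.1736, 0.3389]
tool_rot: [3.141, 0.004, -0.0]
wrist_force: [1.0, -0.6, -0.0]
gripper_width: 0.0207
```

```bash
python3 mv.py .452 .2167 .204 0
```

```text
t 4.92 pos [0.4502 0.1736 0.3389] [179.9524   0.2072  -0.0078] w 0.0207 F [ 1.0297 -0.6257 -0.0297]
trans mm [  2.2995 -43.2502 134.9044] ang [ 0.0476  0.2072 -0.0077]
```

Emit:
move_arm([
  {"translation": [2,-43,0],"angular": [0,0,0]},
  {"translation": [2,-43,60],"angular": [0,0,0]},
  {"translation": [2,-43,110],"angular": [0,0,0]},
  {"translation": [2,-43,125],"angular": [0,0,0]},
  {"translation": [2,-43,125],"angular": [0,0,0]},
])

```text
t: 5.55
position: [0.4527, 0.2145, 0.2151]
tool_rot: [3.141, 0.003, -0.0]
wrist_force: [-0.9, 0.8, 0.5]
gripper_width: 0.0209
```

```bash
python3 mv.py .452 .2167 .202 0
```

```text
t 5.55 pos [0.4527 0.2145 0.2151] [179.9552   0.1684  -0.0144] w 0.0209 F [-0.8754  0.8043  0.5188]
trans mm [-0.669  -2.2132 13.1064] ang [ 0.0448  0.1684 -0.0144]
```

Emit:
move_arm([
  {"translation": [0,0,6],"angular": [0,0,0]},
  {"translation": [0,0,10],"angular": [0,0,0]},
  {"translation": [0,0,12.5],"angular": [0,0,0]},
  {"translation": [0,0,12.5],"angular": [0,0,0]},
])

```text
t: 6.05
position: [0.4529, 0.2147, 0.2038]
tool_rot: [-3.141, -0.0, -0.0]
wrist_force: [-0.2, 0.2, -0.4]
gripper_width: 0.0209
```

Emit:
move_arm([
  {"translation": [0,0,2],"angular": [0,0,0]},
  {"translation": [0,0,3],"angular": [0,0,0]},
  {"translation": [0,0,3],"angular": [0,0,0]},
])

```text
t: 6.42
position: [0.4529, 0.2147, 0.2013]
tool_rot: [-3.141, -0.001, 0.0]
wrist_force: [-1.8, 0.0, 6.6]
gripper_width: 0.0208
```

Emit:
move_arm([
  {"translation": [0,0,0],"angular": [0,0,0]},
  {"translation": [0,0,0],"angular": [0,0,0]},
  {"translation": [0,0,0],"angular": [0,0,0]},
  {"translation": [0,0,0],"angular": [0,0,0]},
], gripper=0.55)

```text
t: 6.92
position: [0.4528, 0.2147, 0.2004]
tool_rot: [3.142, 0.0, 0.0]
wrist_force: [0.0, 0.1, -0.2]
gripper_width: 0.0412
```

Emit:
move_arm([
  {"translation": [0,0,-20],"angular": [0,0,0]},
  {"translation": [0,0,-60],"angular": [0,0,0]},
  {"translation": [0,0,-120],"angular": [0,0,0]},
  {"translation": [0,0,-150],"angular": [0,0,0]},
])

```text
t: 7.42
position: [0.4531, 0.2148, 0.3535]
tool_rot: [-3.14, -0.004, 0.0]
wrist_force: [0.9, 0.7, -0.5]
gripper_width: 0.0413
```

```bash
python3 mv.py .654 .2195 .355 0
```

```text
t 7.42 pos [0.4531 0.2148 0.3535] [-179.929    -0.2156    0.0047] w 0.0413 F [ 0.8979  0.7454 -0.4755]
trans mm [200.9242  -4.7045  -0.7111] ang [-0.071  -0.2156  0.0049]
```

Emit:
move_arm([
  {"translation": [209,179,0],"angular": [0,0,0]},
  {"translation": [209,179,0],"angular": [0,0,0]},
  {"translation": [209,179,0],"angular": [0,0,0]},
  {"translation": [209,179,0],"angular": [0,0,0]},
  {"translation": [209,179,0],"angular": [0,0,0]},
], gripper=0)

```text
t: 8.05
position: [0.6637, 0.0328, 0.3496]
tool_rot: [3.141, 0.0, -0.003]
wrist_force: [0.1, 1.3, -0.4]
gripper_width: 0.0869
```

Emit:
move_arm([
  {"translation": [0,0,0],"angular": [0,0,0]},
  {"translation": [0,0,0],"angular": [0,0,0]},
  {"translation": [0,0,0],"angular": [0,0,0]},
])

```text
t: 8.43
position: [0.6612, 0.0369, 0.3509]
tool_rot: [-3.141, 0.0, 0.001]
wrist_force: [-0.1, -0.0, -0.2]
gripper_width: 0.0915
```

```bash
cat > look.py <<'E'
import sys,json
from h import *
s=read_state(); print(s['t'],s['position'],s['tool_rot'],s['gripper_width'],s['wrist_force'])
json.dump({k:np.asarray(s[k]).tolist() for k in('position','tool_rot')},open(f"pics/{sys.argv[1]}.json","w"))
cv2.imwrite(f"pics/{sys.argv[1]}.png",camera("wrist"))
E
python3 look.py w3; python3 -c "
from h import *
print(proj('wrist',[[.6624,.036,.02]],read_state()))"
```

```text
8.425 [0.6612 0.0369 0.3509] [-3.1413  0.0002  0.0015] 0.09151646389304027 [-0.1274 -0.0047 -0.1662]
[[325.1358 216.676 ]]
```

View pics/w3.png

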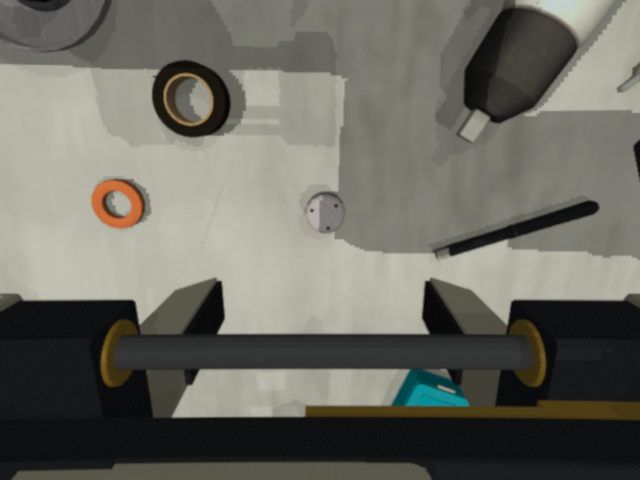

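```bash
python3 - <<'E'
from h import *
import json
s=json.load(open("pics/w3.json"));im=cv2.imread("pics/w3.png"); crop(im,280,170,90,80,8,"c5")
crop(cv2.imread("pics/top0.png"),280,165,50,45,12,"c6")
hsv=cv2.cvtColor(im,cv2.COLOR_BGR2HSV);m=cv2.inRange(hsv,(3,120,120),(18,255,255));m[:170]=0
c=max(cv2.findContours(m,0,2)[0],key=cv2.contourArea);e=cv2.fitEllipse(c);print(e,plane("wrist",e[0],.006,s))
print(plane("wrist",(325,212),.02,s))
E
```

```text
((116.50653839111328, 203.66110229492188), (44.09504318237305, 52.74606704711914), 125.50946044921875) [[0.4814 0.0436 0.006 ]]
[[0.6621 0.0402 0.02  ]]
```

View pics/c5.png

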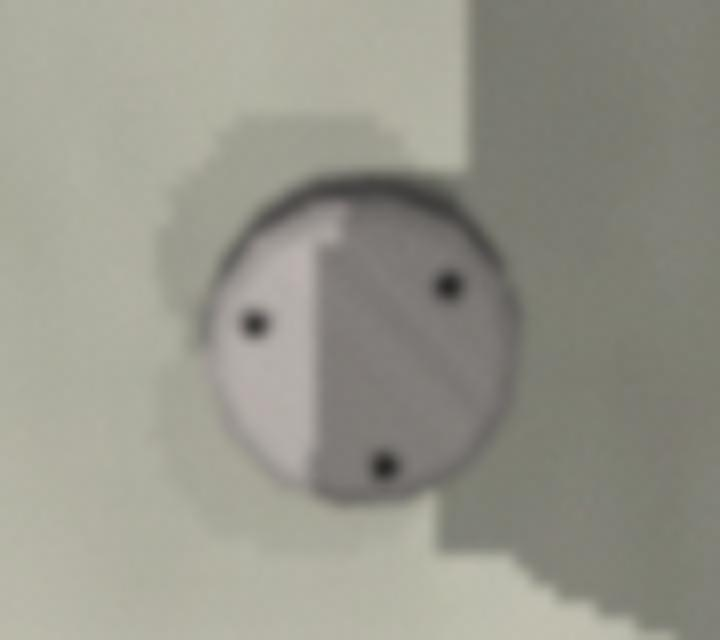

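View pics/c6.png

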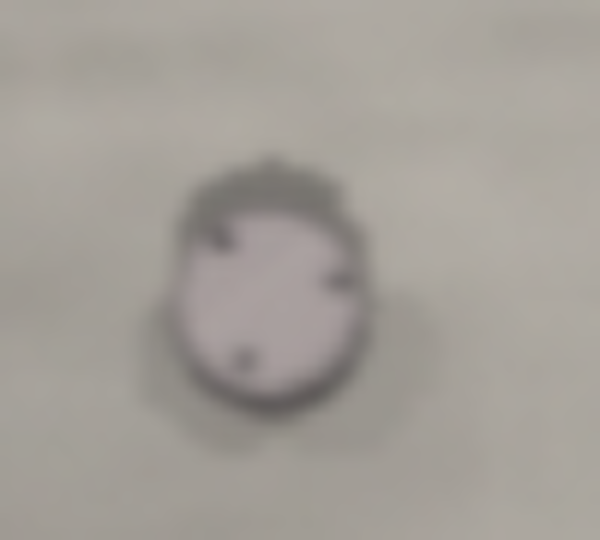

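Emit:
move_arm([
  {"translation": [0,0,0],"angular": [0,0,0]},
])

```text
t: 8.6
position: [0.6615, 0.0365, 0.351]
tool_rot: [-3.142, -0.0, 0.001]
wrist_force: [-0.0, 0.5, 0.1]
gripper_width: 0.0922
```

```bash
python3 - <<'E'
from h import *
for i in range(3):
    s=read_state(); im=camera("wrist"); print(s['position'],s['tool_rot'])
    g=cv2.cvtColor(im,cv2.COLOR_BGR2HSV);m=cv2.inRange(g,(3,120,120),(18,255,255));m[:170]=0
    M=cv2.moments(m,True);c=(M['m10']/M['m00'],M['m01']/M['m00']);print(c,plane("wrist",c,.006,s))
cv2.imwrite("pics/w4.png",im);crop(im,280,170,90,80,8,"c5")
print(plane("wrist",(325.4,213.4),.02,s))
t=camera("top");g=cv2.cvtColor(cv2.imread("pics/top0.png"),cv2.COLOR_BGR2HSV);m=cv2.inRange(g,(3,120,120),(18,255,255));m[:250]=0;m[300:]=0;m[:,:270]=0;m[:,330:]=0
M=cv2.moments(m,True);c=(M['m10']/M['m00'],M['m01']/M['m00']);print('top',c,plane("top",c,.006))
E
```

```text
[0.6615 0.0365 0.351 ] [-3.1415 -0.0004  0.0011]
(115.6619937694704, 202.99065420560748) [[0.4813 0.0438 0.006 ]]
[0.6616 0.0363 0.351 ] [-3.1415 -0.0004  0.0008]
(115.56941176470588, 202.86901960784314) [[0.4813 0.0437 0.006 ]]
[0.6616 0.0361 0.3509] [-3.1415 -0.0003  0.0007]
(115.47413793103448, 202.70297805642633) [[0.4814 0.0438 0.006 ]]
[[0.6631 0.0382 0.02  ]]
top (297.6443298969072, 277.58247422680415) [[0.4826 0.0428 0.006 ]]
```

View pics/c5.png

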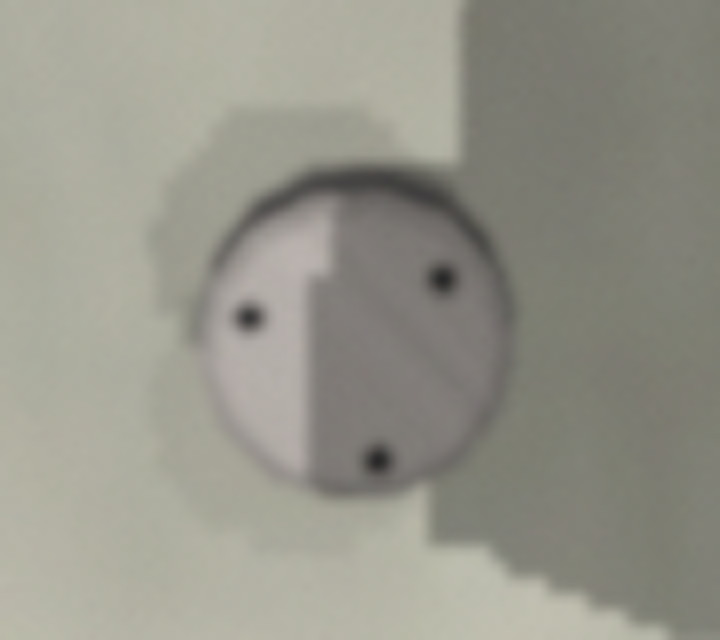

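Emit:
move_arm([
  {"translation": [1,-2.7,60],"angular": [0,0,0]},
  {"translation": [1,-2.7,115],"angular": [0,0,0]},
  {"translation": [1,-2.7,145],"angular": [0,0,0]},
  {"translation": [1,-2.7,161],"angular": [0,0,0]},
  {"translation": [1,-2.7,161],"angular": [0,0,0]},
])

```text
t: 9.43
position: [0.6629, 0.0384, 0.1891]
tool_rot: [-3.141, 0.001, -0.0]
wrist_force: [0.7, 0.5, 0.6]
gripper_width: 0.0919
```

Emit:
move_arm([
  {"translation": [0,0,0],"angular": [0,0,0]},
  {"translation": [0,0,0],"angular": [0,0,0]},
  {"translation": [0,0,0],"angular": [0,0,0]},
  {"translation": [0,0,0],"angular": [0,0,0]},
], gripper=0.5)

```text
t: 9.93
position: [0.6629, 0.0384, 0.1901]
tool_rot: [-3.142, -0.001, 0.0]
wrist_force: [0.5, -0.3, -0.3]
gripper_width: 0.0565
```

```bash
python3 look.py w5; python3 mv.py .6625 .039 .1895 0
```

```text
9.925 [0.6629 0.0384 0.1901] [-3.1416 -0.0008  0.0001] 0.056517384677628624 [ 0.5344 -0.2684 -0.2625]
t 9.97 pos [0.6629 0.0384 0.1899] [-179.9973   -0.0268   -0.0004] w 0.0523 F [-0.084  -0.1977  0.7324]
trans mm [-0.4063 -0.6349  0.4147] ang [-0.0027 -0.0268 -0.0004]
```

View pics/w5.png

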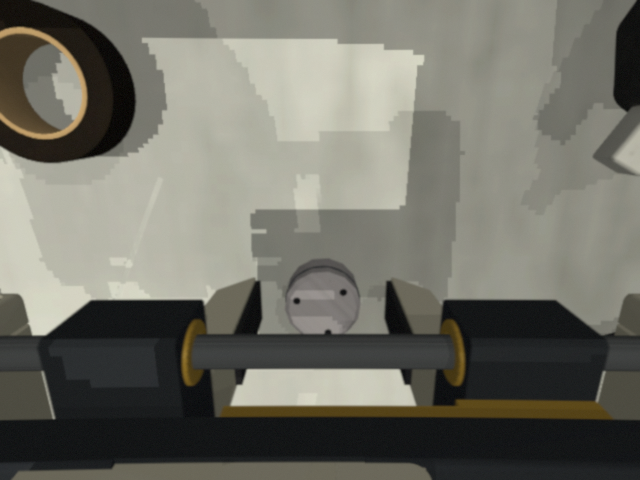

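Emit:
move_arm([
  {"translation": [0,0,0.3],"angular": [0,0,0]},
  {"translation": [0,0,0.3],"angular": [0,0,0]},
  {"translation": [0,0,0.3],"angular": [0,0,0]},
  {"translation": [0,0,0.3],"angular": [0,0,0]},
  {"translation": [0,0,0.3],"angular": [0,0,0]},
], gripper=1)

```text
t: 10.6
position: [0.6629, 0.0384, 0.1892]
tool_rot: [-3.142, 0.0, 0.0]
wrist_force: [0.7, 0.1, -1.9]
gripper_width: 0.0324
```

```bash
python3 look.py w6; python3 mv.py .440 -.1413 .36 0; python3 - <<'E'
from h import *
import json
print(plane("wrist",(322.5,301.5),.02,json.load(open("pics/w5.json"))))
crop(cv2.imread("pics/w6.png"),250,240,150,110,5,"c7")
E
```

```text
10.6 [0.6629 0.0384 0.1892] [-3.1415  0.0001  0.    ] 0.032427374105345096 [ 0.6603  0.0838 -1.9078]
t 10.65 pos [0.6629 0.0384 0.1892] [-179.9937    0.0046    0.0002] w 0.0322 F [-0.2523  0.1275  0.2233]
trans mm [-222.8799  179.6728 -170.7987] ang [-0.0063  0.0046  0.0002]
[[0.6623 0.0415 0.02  ]]
```

View pics/c7.png

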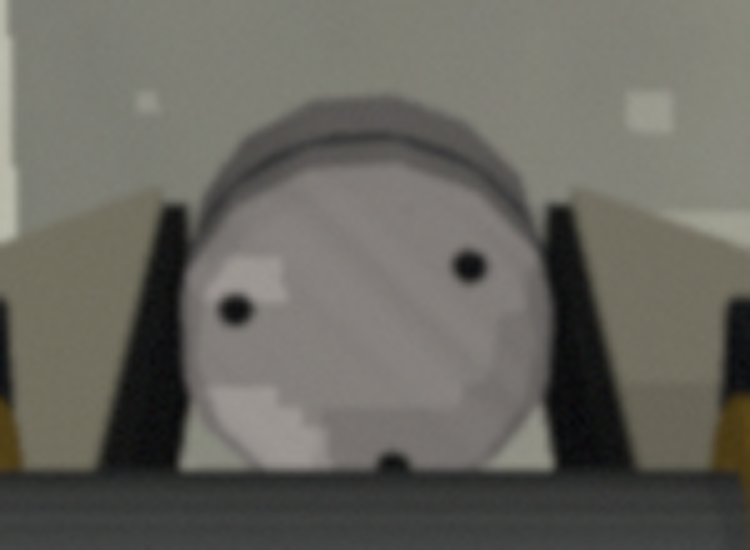

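Emit:
move_arm([
  {"translation": [0,0,0],"angular": [0,0,0]},
  {"translation": [0,0,0],"angular": [0,0,0]},
  {"translation": [0,0,0],"angular": [0,0,0]},
], gripper=0.46)

```text
t: 11.02
position: [0.6629, 0.0384, 0.1893]
tool_rot: [-3.142, -0.0, 0.0]
wrist_force: [-1.0, 0.3, 0.2]
gripper_width: 0.0493
```

Emit:
move_arm([
  {"translation": [0,0,0],"angular": [0,0,-10]},
  {"translation": [0,0,0],"angular": [0,0,-20]},
  {"translation": [0,0,0],"angular": [0,0,-30]},
  {"translation": [0,0,0],"angular": [0,0,-40]},
  {"translation": [0,0,0],"angular": [0,0,-50]},
])

```text
t: 11.65
position: [0.6629, 0.0384, 0.1893]
tool_rot: [-3.142, -0.0, 0.878]
wrist_force: [-0.2, -0.5, -0.2]
gripper_width: 0.0494
```

Emit:
move_arm([
  {"translation": [0,0,0],"angular": [0,0,-10]},
  {"translation": [0,0,0],"angular": [0,0,-20]},
  {"translation": [0,0,0],"angular": [0,0,-30]},
  {"translation": [0,0,0],"angular": [0,0,-40]},
  {"translation": [0,0,0],"angular": [0,0,-40]},
])

```text
t: 12.28
position: [0.6629, 0.0384, 0.1893]
tool_rot: [3.142, -0.0, 1.569]
wrist_force: [-0.4, 0.2, -0.2]
gripper_width: 0.0495
```

```bash
 python3 mv.py .6629 .0384 .1892 90
```

```text
t 12.28 pos [0.6629 0.0384 0.1893] [179.995   -0.0059  89.9124] w 0.0495 F [-0.3917  0.1611 -0.2455]
trans mm [0.0079 0.0154 0.1265] ang [ 0.005  -0.0059 -0.0876]
```

Emit:
move_arm([
  {"translation": [0,0,0],"angular": [0,0,0]},
  {"translation": [0,0,0],"angular": [0,0,0]},
  {"translation": [0,0,0],"angular": [0,0,0]},
  {"translation": [0,0,0],"angular": [0,0,0]},
], gripper=1)

```text
t: 12.78
position: [0.6629, 0.0384, 0.1893]
tool_rot: [3.142, -0.0, 1.57]
wrist_force: [-0.3, -0.5, -0.2]
gripper_width: 0.0323
```

Emit:
move_arm([
  {"translation": [0,0,-5],"angular": [0,0,0]},
  {"translation": [0,0,-40],"angular": [0,0,0]},
  {"translation": [0,0,-100],"angular": [0,0,0]},
  {"translation": [0,0,-161.7],"angular": [0,0,0]},
  {"translation": [0,0,-161.7],"angular": [0,0,0]},
])

```text
t: 13.4
position: [0.6636, 0.0384, 0.3578]
tool_rot: [3.129, 0.001, 1.571]
wrist_force: [-0.2, 0.3, -1.3]
gripper_width: 0.032
```

```bash
 python3 mv.py .440 -.1413 .351 90
```

```text
t 13.4 pos [0.6636 0.0384 0.3578] [179.3026   0.0375  90.0015] w 0.032 F [-0.2194  0.3104 -1.2642]
trans mm [-179.6883 -223.6941    4.2313] ang [0.6974 0.0375 0.0018]
```

Emit:
move_arm([
  {"translation": [-179.7,-223,0],"angular": [0,0,0]},
  {"translation": [-179.7,-223,0],"angular": [0,0,0]},
  {"translation": [-179.7,-223,0],"angular": [0,0,0]},
  {"translation": [-179.7,-223,0],"angular": [0,0,0]},
  {"translation": [-179.7,-223,0],"angular": [0,0,0]},
])

```text
t: 14.02
position: [0.4374, -0.1423, 0.35]
tool_rot: [-3.139, -0.001, 1.569]
wrist_force: [0.7, 0.6, -0.9]
gripper_width: 0.0324
```

Emit:
move_arm([
  {"translation": [0,0,0],"angular": [0,0,0]},
  {"translation": [0,0,0],"angular": [0,0,0]},
  {"translation": [0,0,0],"angular": [0,0,0]},
  {"translation": [0,0,0],"angular": [0,0,0]},
  {"translation": [0,0,0],"angular": [0,0,0]},
])

```text
t: 14.65
position: [0.4402, -0.1409, 0.3508]
tool_rot: [-3.141, -0.0, 1.572]
wrist_force: [0.3, 0.2, -0.4]
gripper_width: 0.0325
```

```bash
python3 look.py w7; python3 mv.py .440 -.1413 .351 90
```

```text
14.65 [ 0.4402 -0.1409  0.3508] [-3.1414 -0.0002  1.5718] 0.03247099894869887 [ 0.3274  0.1704 -0.4136]
t 14.7 pos [ 0.4401 -0.141   0.3509] [-179.9948   -0.0107   90.0459] w 0.0323 F [ 0.1    -0.4351 -1.2991]
trans mm [-0.2831 -0.1169 -0.1424] ang [-0.0052 -0.0107  0.0459]
```

View pics/w7.png

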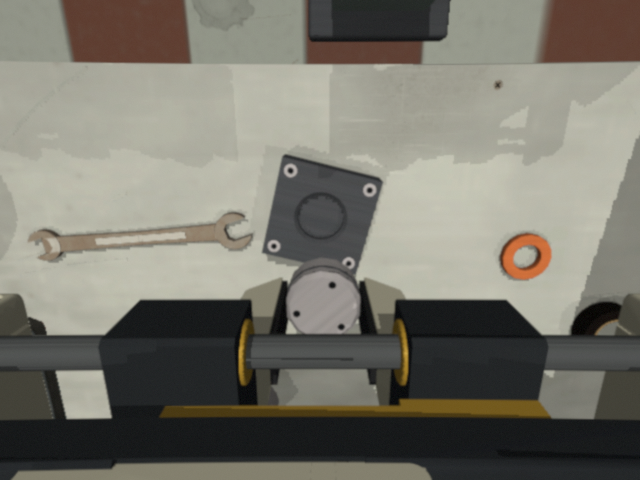

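```bash
python3 - <<'E'
from h import *
import json
s=json.load(open("pics/w7.json"));im=cv2.imread("pics/w7.png")
crop(im,250,140,150,110,5,"c8");crop(im,260,240,130,100,6,"c9")
P=plane("wrist",[(290.5,171),(369.5,189.5),(348.5,263.5),(273.5,246)],.024,s); print(P.mean(0),P)
print(plane("wrist",(323,301),s['position'][2]-.1693,s))
E
```

```text
[ 0.4406 -0.143   0.024 ] [[ 0.401  -0.1671  0.024 ]
 [ 0.4159 -0.1031  0.024 ]
 [ 0.4806 -0.1188  0.024 ]
 [ 0.4647 -0.1831  0.024 ]]
[[ 0.4354 -0.1411  0.1815]]
```

View pics/c8.png

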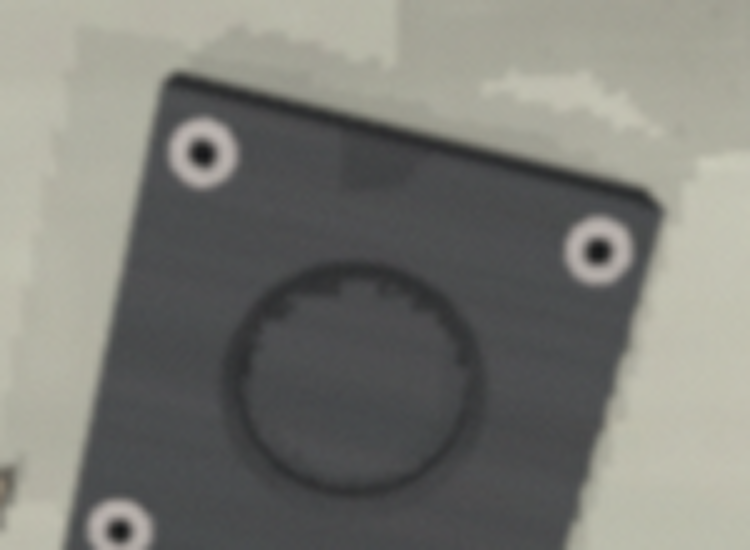

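View pics/c9.png

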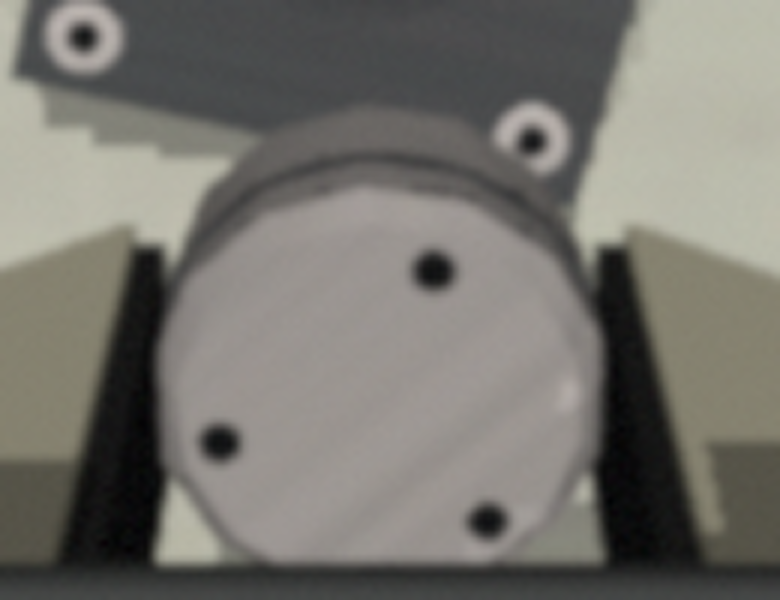

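Emit:
move_arm([
  {"translation": [-0.8,1.1,60],"angular": [0,0,0]},
  {"translation": [-0.8,1.1,110],"angular": [0,0,0]},
  {"translation": [-0.8,1.1,128],"angular": [0,0,0]},
  {"translation": [-0.8,1.1,132],"angular": [0,0,0]},
  {"translation": [-0.8,1.1,132],"angular": [0,0,0]},
])

```text
t: 15.32
position: [0.4414, -0.1422, 0.2195]
tool_rot: [3.141, 0.0, 1.571]
wrist_force: [-1.4, 0.5, -0.9]
gripper_width: 0.0324
```

```bash
python3 look.py w8; python3 mv.py .4412 -.1418 .2055 90
```

```text
15.325 [ 0.4414 -0.1422  0.2195] [3.1408 0.0003 1.571 ] 0.032366480584718485 [-1.3636  0.5285 -0.9347]
t 15.38 pos [ 0.4414 -0.1423  0.2198] [179.9054   0.0439  90.0103] w 0.033 F [ 0.6702 -0.3106 -1.4333]
trans mm [ 0.4827 -0.2509 14.3401] ang [0.0946 0.0439 0.0104]
```

View pics/w8.png

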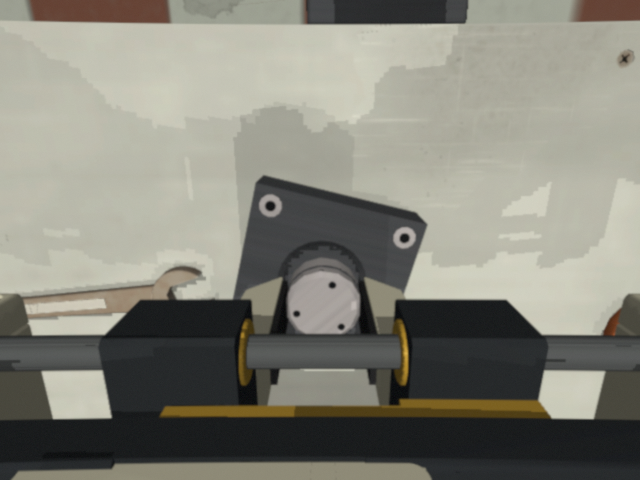

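Emit:
move_arm([
  {"translation": [0.4,0,4],"angular": [0,0,0]},
  {"translation": [0.4,0,8],"angular": [0,0,0]},
  {"translation": [0.4,0,11],"angular": [0,0,0]},
  {"translation": [0.4,0,13],"angular": [0,0,0]},
  {"translation": [0.4,0,13],"angular": [0,0,0]},
])

```text
t: 16.0
position: [0.4409, -0.1417, 0.2058]
tool_rot: [-3.141, -0.0, 1.571]
wrist_force: [-0.2, -0.6, -1.8]
gripper_width: 0.0323
```

Emit:
move_arm([
  {"translation": [0,0,0.7],"angular": [0,0,0]},
  {"translation": [0,0,1],"angular": [0,0,0]},
  {"translation": [0,0,1],"angular": [0,0,0]},
])

```text
t: 16.38
position: [0.441, -0.1417, 0.2052]
tool_rot: [3.141, 0.0, 1.571]
wrist_force: [-0.5, -0.8, 2.3]
gripper_width: 0.0325
```

Emit:
move_arm([
  {"translation": [0,0,0],"angular": [0,0,0]},
  {"translation": [0,0,0],"angular": [0,0,0]},
  {"translation": [0,0,0],"angular": [0,0,0]},
  {"translation": [0,0,0],"angular": [0,0,0]},
], gripper=0.3)

```text
t: 16.88
position: [0.441, -0.1417, 0.2049]
tool_rot: [3.142, -0.0, 1.571]
wrist_force: [0.4, 0.0, -1.0]
gripper_width: 0.0633
```

Emit:
move_arm([
  {"translation": [0,0,-20],"angular": [0,0,0]},
  {"translation": [0,0,-70],"angular": [0,0,0]},
  {"translation": [0,0,-120],"angular": [0,0,0]},
  {"translation": [0,0,-146],"angular": [0,0,0]},
  {"translation": [0,0,-146],"angular": [0,0,0]},
], gripper=0)

```text
t: 17.5
position: [0.4413, -0.1419, 0.3528]
tool_rot: [3.137, 0.002, 1.571]
wrist_force: [0.8, -1.0, -0.2]
gripper_width: 0.0918
```

Emit:
move_arm([
  {"translation": [0,0,0],"angular": [0,0,0]},
  {"translation": [0,0,0],"angular": [0,0,0]},
  {"translation": [0,0,0],"angular": [0,0,0]},
])

```text
t: 17.88
position: [0.4409, -0.1417, 0.35]
tool_rot: [-3.14, -0.001, 1.571]
wrist_force: [-0.2, -0.5, 1.2]
gripper_width: 0.0915
```

```bash
python3 look.py w9; python3 - <<'E'
from h import *
crop(cv2.imread("pics/w9.png"),250,140,150,130,5,"c10")
E
```

```text
17.875 [ 0.4409 -0.1417  0.35  ] [-3.1399 -0.001   1.5708] 0.09148975848564206 [-0.213  -0.5069  1.2023]
```

View pics/c10.png

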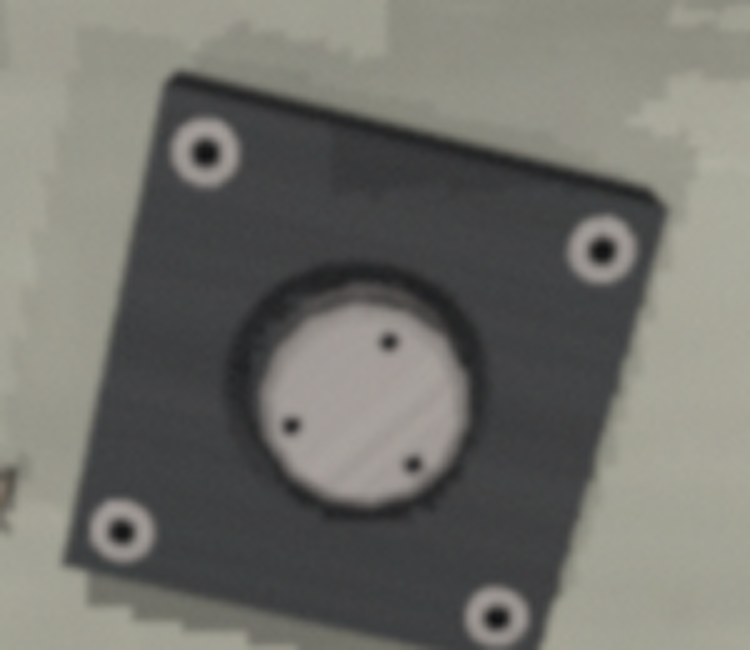

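```bash
python3 - <<'E'
from h import *
import json
s=json.load(open("pics/w9.json"))
f=lambda a:np.array(a)/5+[250,140]-0.4
P=plane("wrist",f([(206,152),(601,250),(496,617),(121,531)]),.024,s);D=plane("wrist",f([(389,342),(291,425),(413,464)]),.036,s)
E=plane("wrist",f([(364,401)]),.036,s)
print(P.mean(0),D.mean(0),E)
print(proj("top",[[.654,.2195,.054],[.654,.2195,0]]))
E
python3 mv.py .654 .2195 .36 90
```

```text
[ 0.4402 -0.1433  0.024 ] [ 0.4399 -0.1419  0.036 ] [[ 0.4383 -0.142   0.036 ]]
[[209.8669 188.3173]
 [214.7708 194.4397]]
t 17.93 pos [ 0.4409 -0.1417  0.3502] [-179.9212   -0.0472   89.9976] w 0.0919 F [-0.1235  1.4027  0.1326]
trans mm [361.2541 213.0402  -9.7684] ang [-0.0788 -0.0472 -0.0024]
```

Emit:
move_arm([
  {"translation": [361,213,-10],"angular": [0,0,0]},
  {"translation": [361,213,-10],"angular": [0,0,0]},
  {"translation": [361,213,-10],"angular": [0,0,0]},
  {"translation": [361,213,-10],"angular": [0,0,0]},
  {"translation": [361,213,-10],"angular": [0,0,0]},
])

```text
t: 18.55
position: [0.6005, 0.1293, 0.358]
tool_rot: [-3.141, 0.0, 1.571]
wrist_force: [0.8, -1.0, 0.5]
gripper_width: 0.0917
```

```bash
python3 mv.py .654 .2195 .36 90
```

```text
t 18.55 pos [0.6005 0.1293 0.358 ] [-179.9772    0.0111   90.0074] w 0.0917 F [ 0.8291 -0.9628  0.5352]
trans mm [90.2403 53.4626 -1.9913] ang [-0.0228  0.0111  0.0074]
```

Emit:
move_arm([
  {"translation": [90,53.5,-2],"angular": [0,0,0]},
  {"translation": [90,53.5,-2],"angular": [0,0,0]},
  {"translation": [90,53.5,-2],"angular": [0,0,0]},
  {"translation": [90,53.5,-2],"angular": [0,0,0]},
  {"translation": [90,53.5,-2],"angular": [0,0,0]},
])

```text
t: 19.18
position: [0.653, 0.2161, 0.3606]
tool_rot: [-3.141, 0.0, 1.569]
wrist_force: [0.1, 0.3, -0.2]
gripper_width: 0.0919
```

```bash
python3 look.py w10;  python3 - <<'E'
from h import *
crop(cv2.imread("pics/w10.png"),260,150,120,100,6,"c11")
print(proj("wrist",[[.654,.2195,.0],[.654,.2195,.054]],read_state()))
E
```

```text
19.175 [0.653  0.2161 0.3606] [-3.1412  0.0002  1.5695] 0.09187423512005323 [ 0.0732  0.255  -0.1868]
[[326.7758 209.6781]
 [327.4729 225.898 ]]
```

View pics/c11.png

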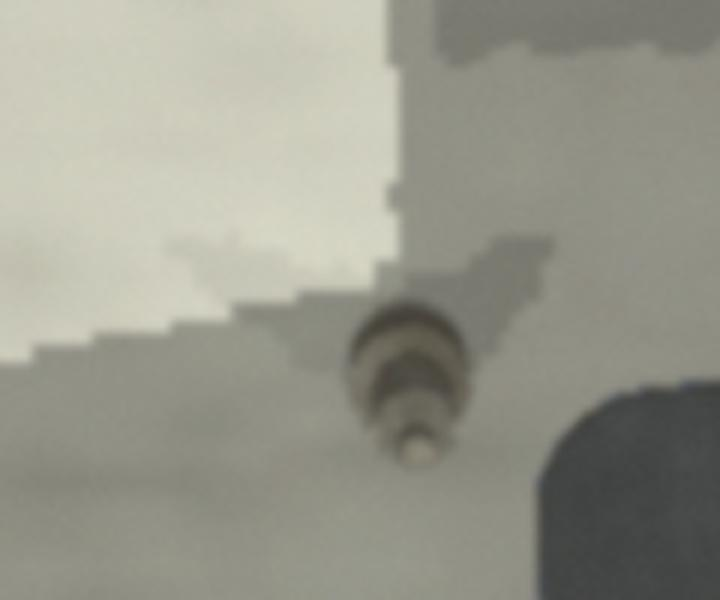

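View pics/w10.png

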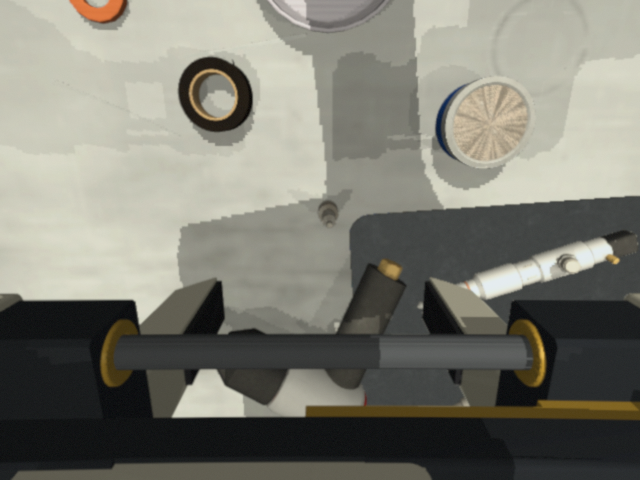

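```bash
python3 - <<'E'
from h import *
P=[(205,160),(205,185),(197,193),(187,170),(213,120),(268,132),(205,120)]
print(plane("top",P,0.003));print(plane("top",P,0.04))
s=read_state();print(s['position']);print(plane("wrist",[(388,265),(352,225),(372,212)],.003,s))
crop(cv2.imread("pics/scene0.png"),260,150,130,100,6,"c12")
E
```

```text
[[0.7271 0.2427 0.003 ]
 [0.6732 0.2402 0.003 ]
 [0.6559 0.2562 0.003 ]
 [0.705  0.2796 0.003 ]
 [0.8152 0.2298 0.003 ]
 [0.7901 0.1119 0.003 ]
 [0.8151 0.2468 0.003 ]]
[[0.7162 0.2349 0.04  ]
 [0.6641 0.2325 0.04  ]
 [0.6473 0.2479 0.04  ]
 [0.6948 0.2706 0.04  ]
 [0.8015 0.2223 0.04  ]
 [0.7772 0.1083 0.04  ]
 [0.8013 0.2389 0.04  ]]
[0.6531 0.2161 0.3608]
[[0.7075 0.278  0.003 ]
 [0.6678 0.2428 0.003 ]
 [0.6555 0.2608 0.003 ]]
```

View pics/c12.png

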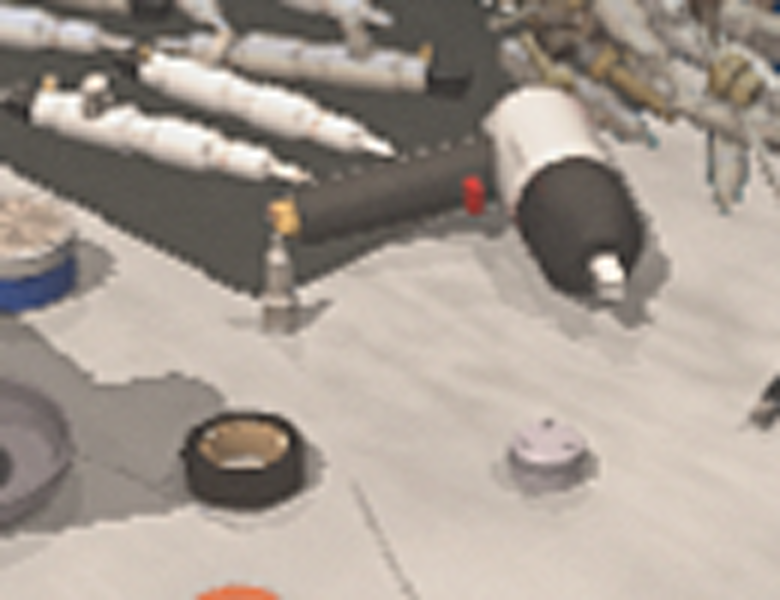

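Emit:
move_arm([
  {"translation": [0,0,0],"angular": [0,0,0]},
  {"translation": [0,0,0],"angular": [0,0,0]},
], gripper=0.57)

```text
t: 19.48
position: [0.6532, 0.2168, 0.3608]
tool_rot: [3.141, -0.0, 1.57]
wrist_force: [0.2, 0.3, -0.3]
gripper_width: 0.0764
```

```bash
python3 look.py w11;  python3 - <<'E'
from h import *
crop(cv2.imread("pics/w11.png"),260,150,120,100,6,"c11")
E
python3 mv.py .654 .222 .184 90
```

```text
19.475 [0.6532 0.2168 0.3608] [ 3.1412 -0.0002  1.5701] 0.07640241751738668 [ 0.2076  0.255  -0.3251]
t 19.52 pos [0.6532 0.217  0.3607] [179.9824  -0.0063  89.9732] w 0.0721 F [-0.7136 -0.3425  0.3153]
trans mm [  5.0132   0.763  176.7146] ang [ 0.0176 -0.0063 -0.0268]
```

View pics/c11.png

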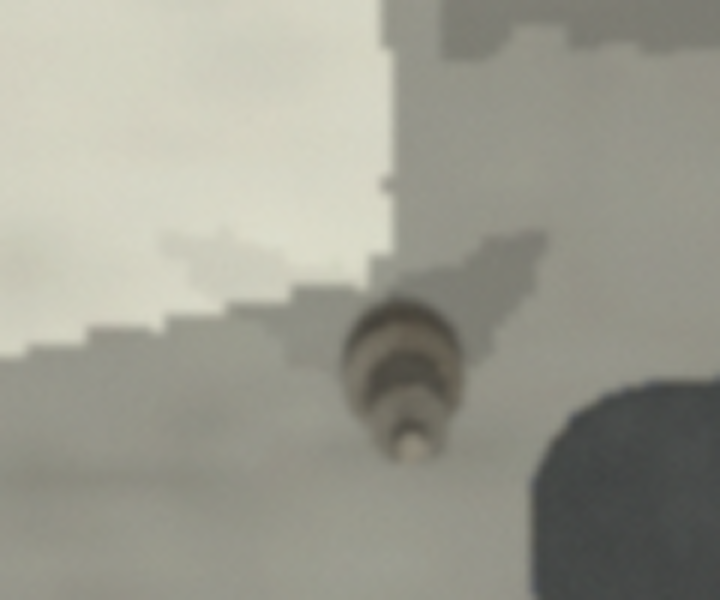

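```bash
python3 - <<'E'
from h import *
import json
s=json.load(open("pics/w11.json"))
print(plane("wrist",(328.5,224),.054,s),plane("wrist",(327.2,211),.01,s))
E
```

```text
[[0.6527 0.2211 0.054 ]] [[0.653  0.2206 0.01  ]]
```

Emit:
move_arm([
  {"translation": [5,0.4,50],"angular": [0,0,0]},
  {"translation": [5,0.4,100],"angular": [0,0,0]},
  {"translation": [5,0.4,115],"angular": [0,0,0]},
  {"translation": [5,0.4,115],"angular": [0,0,0]},
])

```text
t: 20.02
position: [0.6538, 0.2223, 0.2454]
tool_rot: [-3.141, 0.0, 1.571]
wrist_force: [0.1, -0.5, 0.6]
gripper_width: 0.0404
```

```bash
python3 look.py w12;python3 mv.py .654 .222 .184 90
```

```text
20.025 [0.6538 0.2223 0.2454] [-3.1408  0.0001  1.5708] 0.04043107748389316 [ 0.0854 -0.5364  0.583 ]
t 20.07 pos [0.6542 0.2224 0.247 ] [179.8771  -0.031   90.002 ] w 0.0395 F [0.345  0.5857 0.8008]
trans mm [-0.4796 -0.358  62.987 ] ang [ 0.1229 -0.031   0.002 ]
```

View pics/w12.png

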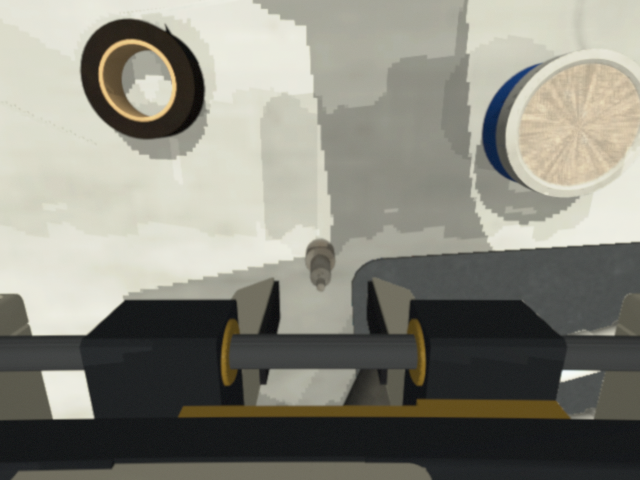

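Emit:
move_arm([
  {"translation": [-0.3,-0.3,30],"angular": [0,0,0]},
  {"translation": [-0.3,-0.3,52],"angular": [0,0,0]},
  {"translation": [-0.3,-0.3,61],"angular": [0,0,0]},
  {"translation": [-0.3,-0.3,61],"angular": [0,0,0]},
  {"translation": [-0.3,-0.3,61],"angular": [0,0,0]},
])

```text
t: 20.7
position: [0.6539, 0.2222, 0.1863]
tool_rot: [3.139, -0.001, 1.571]
wrist_force: [0.6, -0.3, 0.5]
gripper_width: 0.0395
```

```bash
python3 look.py w13;python3 mv.py .654 .222 .184 90
```

```text
20.7 [0.6539 0.2222 0.1863] [ 3.1387 -0.0007  1.5708] 0.03951390976576064 [ 0.6266 -0.259   0.4823]
t 20.75 pos [0.6538 0.2221 0.1861] [179.8524  -0.0357  89.9996] w 0.0394 F [-0.0026  0.0296  0.2469]
trans mm [-0.1372  0.152   2.0685] ang [ 0.1476 -0.0357 -0.0005]
```

View pics/w13.png

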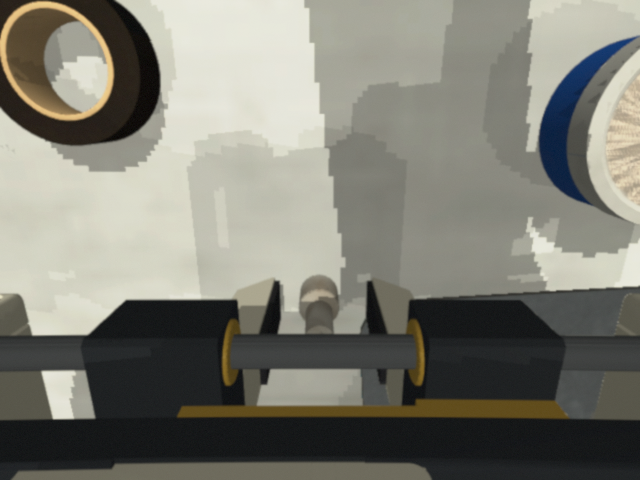

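Emit:
move_arm([
  {"translation": [0,0,1.5],"angular": [0,0,0]},
  {"translation": [0,0,1.5],"angular": [0,0,0]},
  {"translation": [0,0,1.5],"angular": [0,0,0]},
  {"translation": [0,0,1.5],"angular": [0,0,0]},
], gripper=1)

```text
t: 21.25
position: [0.6534, 0.222, 0.1831]
tool_rot: [3.141, -0.0, 1.571]
wrist_force: [-0.7, -0.5, -0.3]
gripper_width: 0.0162
```

Emit:
move_arm([
  {"translation": [0,0,0],"angular": [0,0,0]},
  {"translation": [0,0,0],"angular": [0,0,0]},
  {"translation": [0,0,0],"angular": [0,0,0]},
], gripper=0.6)

```text
t: 21.62
position: [0.6533, 0.2221, 0.1829]
tool_rot: [-3.142, -0.0, 1.571]
wrist_force: [-0.4, -0.3, 0.0]
gripper_width: 0.036
```

Emit:
move_arm([
  {"translation": [0,0,0],"angular": [0,0,10]},
  {"translation": [0,0,0],"angular": [0,0,20]},
  {"translation": [0,0,0],"angular": [0,0,30]},
  {"translation": [0,0,0],"angular": [0,0,40]},
  {"translation": [0,0,0],"angular": [0,0,50]},
])

```text
t: 22.25
position: [0.6533, 0.2221, 0.1829]
tool_rot: [-3.142, -0.0, 0.692]
wrist_force: [0.4, -0.3, 0.4]
gripper_width: 0.0367
```

Emit:
move_arm([
  {"translation": [0,0,0],"angular": [0,0,10]},
  {"translation": [0,0,0],"angular": [0,0,20]},
  {"translation": [0,0,0],"angular": [0,0,30]},
  {"translation": [0,0,0],"angular": [0,0,40]},
  {"translation": [0,0,0],"angular": [0,0,40]},
])

```text
t: 22.88
position: [0.6533, 0.2221, 0.183]
tool_rot: [-3.142, -0.0, 0.002]
wrist_force: [0.2, -0.2, -0.4]
gripper_width: 0.0368
```

```bash
python3 look.py w14;python3 mv.py .654 .222 .184 0
```

```text
22.875 [0.6533 0.2221 0.183 ] [-3.1415 -0.0001  0.0017] 0.036823947382342834 [ 0.1726 -0.2237 -0.3748]
t 22.93 pos [0.6533 0.2221 0.1829] [-179.9962    0.0042    0.2141] w 0.0367 F [-0.2483 -0.3683  0.1045]
trans mm [ 0.6995  0.0991 -1.0982] ang [-0.0038  0.0042  0.2141]
```

View pics/w14.png

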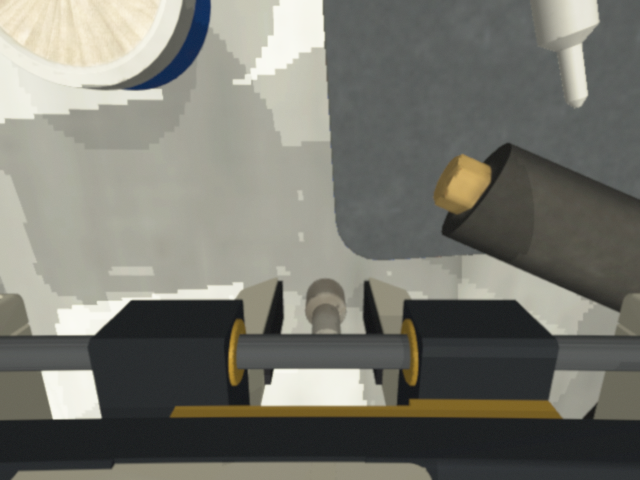

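Nozzle stands centred between the jaws. Close, lift and carry to the block.

Emit:
move_arm([
  {"translation": [0,0,0],"angular": [0,0,0]},
  {"translation": [0,0,0],"angular": [0,0,0]},
  {"translation": [0,0,0],"angular": [0,0,0]},
  {"translation": [0,0,0],"angular": [0,0,0]},
], gripper=1)

```text
t: 23.42
position: [0.6533, 0.222, 0.1829]
tool_rot: [-3.142, -0.0, 0.0]
wrist_force: [0.2, -0.5, 0.1]
gripper_width: 0.0165
```

Emit:
move_arm([
  {"translation": [0,0,-5],"angular": [0,0,0]},
  {"translation": [0,0,-40],"angular": [0,0,0]},
  {"translation": [0,0,-90],"angular": [0,0,0]},
  {"translation": [0,0,-140],"angular": [0,0,0]},
  {"translation": [0,0,-140],"angular": [0,0,0]},
])

```text
t: 24.05
position: [0.6541, 0.2223, 0.329]
tool_rot: [-3.139, -0.01, 0.0]
wrist_force: [-0.4, -0.4, 0.1]
gripper_width: 0.0166
```

```bash
python3 look.py w15;python3 mv.py .441 -.1417 .32 0; python3 -c "
from h import *
cv2.imwrite('pics/s15.png',camera('scene')[100:350,150:480])"
```

```text
24.05 [0.6541 0.2223 0.329 ] [-3.1392 -0.0102  0.0002] 0.01656372343402832 [-0.3815 -0.4194  0.0685]
t 24.1 pos [0.6535 0.2221 0.3257] [-179.9338   -0.2753    0.0116] w 0.0165 F [-0.0735 -0.1656 -0.6953]
trans mm [-212.5884  363.7908    4.2817] ang [-0.0662 -0.2753  0.0117]
```

View pics/s15.png

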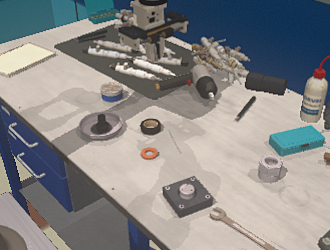

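Emit:
move_arm([
  {"translation": [-212.3,363.7,0],"angular": [0,0,0]},
  {"translation": [-212.3,363.7,0],"angular": [0,0,0]},
  {"translation": [-212.3,363.7,0],"angular": [0,0,0]},
  {"translation": [-212.3,363.7,0],"angular": [0,0,0]},
  {"translation": [-212.3,363.7,0],"angular": [0,0,0]},
])

```text
t: 24.78
position: [0.4941, -0.0492, 0.3214]
tool_rot: [-3.141, 0.003, 0.0]
wrist_force: [1.5, -1.4, -1.2]
gripper_width: 0.0163
```

```bash
python3 mv.py .441 -.1417 .32 0
```

```text
t 24.77 pos [ 0.4941 -0.0492  0.3214] [-179.9606    0.1689    0.0247] w 0.0163 F [ 1.4558 -1.3791 -1.1901]
trans mm [-53.1059  92.4795   1.5287] ang [-0.0394  0.1689  0.0246]
```

Emit:
move_arm([
  {"translation": [-53,92.5,0],"angular": [0,0,0]},
  {"translation": [-53,92.5,0],"angular": [0,0,0]},
  {"translation": [-53,92.5,40],"angular": [0,0,0]},
  {"translation": [-53,92.5,82],"angular": [0,0,0]},
  {"translation": [-53,92.5,82],"angular": [0,0,0]},
])

```text
t: 25.4
position: [0.4412, -0.1398, 0.2378]
tool_rot: [-3.137, 0.008, -0.0]
wrist_force: [-0.6, -0.1, -1.1]
gripper_width: 0.0159
```

Emit:
move_arm([
  {"translation": [0,0,0],"angular": [0,0,0]},
  {"translation": [0,0,0],"angular": [0,0,0]},
])

```text
t: 25.65
position: [0.4433, -0.1404, 0.2422]
tool_rot: [3.141, -0.002, 0.0]
wrist_force: [0.4, 0.1, -1.8]
gripper_width: 0.0165
```

```bash
python3 look.py w16; python3 mv.py .441 -.1417 .219 0
```

```text
25.65 [ 0.4433 -0.1404  0.2422] [ 3.1406 -0.0022  0.0005] 0.01645341413395866 [ 0.4271  0.0693 -1.7984]
t 25.7 pos [ 0.4432 -0.1403  0.2422] [179.9393  -0.1299   0.0264] w 0.0163 F [-0.3131  0.1151 -1.0847]
trans mm [-2.2942  1.3264 23.1795] ang [ 0.0607 -0.1299  0.0264]
```

View pics/w16.png

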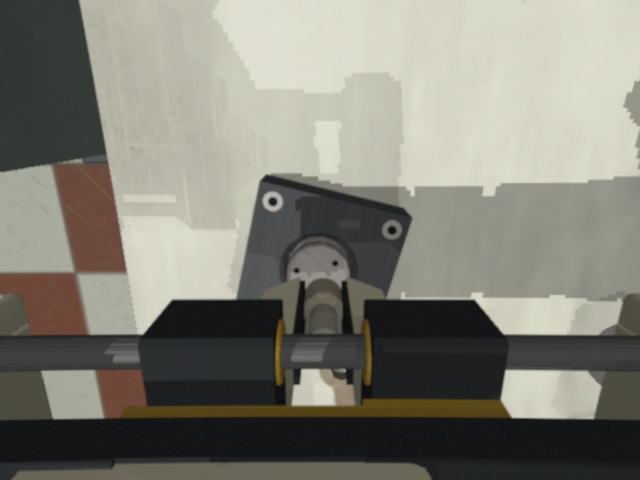

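Emit:
move_arm([
  {"translation": [-2.3,1.3,8],"angular": [0,0,0]},
  {"translation": [-2.3,1.3,15],"angular": [0,0,0]},
  {"translation": [-2.3,1.3,19],"angular": [0,0,0]},
  {"translation": [-2.3,1.3,19],"angular": [0,0,0]},
  {"translation": [-2.3,1.3,19],"angular": [0,0,0]},
])

```text
t: 26.32
position: [0.4406, -0.1417, 0.2219]
tool_rot: [-3.142, -0.0, 0.0]
wrist_force: [-0.2, -0.4, -1.1]
gripper_width: 0.0164
```

```bash
python3 look.py w17; python3 mv.py .441 -.1417 .219 0; python3 -c "
from h import *
crop(cv2.imread('pics/w17.png'),250,220,140,110,5,'c17')"
```

```text
26.325 [ 0.4406 -0.1417  0.2219] [-3.1415 -0.0001  0.0001] 0.01642093619955936 [-0.2359 -0.3682 -1.0593]
t 26.38 pos [ 0.4406 -0.1417  0.222 ] [179.9973  -0.0158   0.0002] w 0.0165 F [ 0.6166  0.1053 -0.2697]
trans mm [0.3963 0.0002 3.016 ] ang [ 0.0027 -0.0158  0.0002]
```

View pics/c17.png

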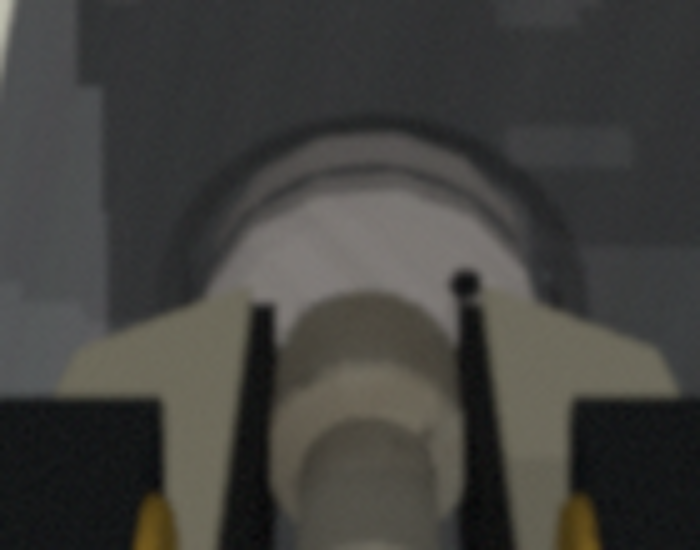

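Emit:
move_arm([
  {"translation": [0.4,0,2],"angular": [0,0,0]},
  {"translation": [0.4,0,3],"angular": [0,0,0]},
  {"translation": [0.4,0,3.3],"angular": [0,0,0]},
  {"translation": [0.4,0,3.3],"angular": [0,0,0]},
])

```text
t: 26.88
position: [0.4409, -0.1416, 0.2188]
tool_rot: [3.142, -0.0, 0.0]
wrist_force: [0.1, 0.5, 2.1]
gripper_width: 0.0164
```

Emit:
move_arm([
  {"translation": [0,0,0],"angular": [0,0,0]},
  {"translation": [0,0,0],"angular": [0,0,0]},
  {"translation": [0,0,0],"angular": [0,0,0]},
  {"translation": [0,0,0],"angular": [0,0,0]},
  {"translation": [0,0,0],"angular": [0,0,0]},
], gripper=0.45)

```text
t: 27.5
position: [0.4409, -0.1416, 0.2186]
tool_rot: [-3.141, 0.0, 0.0]
wrist_force: [0.2, -1.0, 0.3]
gripper_width: 0.0502
```

Emit:
move_arm([
  {"translation": [0,0,-20],"angular": [0,0,0]},
  {"translation": [0,0,-70],"angular": [0,0,0]},
  {"translation": [0,0,-120],"angular": [0,0,0]},
  {"translation": [0,0,-135],"angular": [0,0,0]},
  {"translation": [0,0,-135],"angular": [0,0,0]},
])

```text
t: 28.12
position: [0.441, -0.1417, 0.3547]
tool_rot: [3.14, -0.003, 0.0]
wrist_force: [0.2, 0.6, -0.1]
gripper_width: 0.0506
```

Emit:
move_arm([
  {"translation": [0,0,0],"angular": [0,0,0]},
  {"translation": [0,0,0],"angular": [0,0,0]},
  {"translation": [0,0,0],"angular": [0,0,0]},
], gripper=0)

```text
t: 28.5
position: [0.4409, -0.1416, 0.3529]
tool_rot: [-3.141, 0.001, 0.0]
wrist_force: [0.2, 0.9, -0.7]
gripper_width: 0.0755
```

```bash
python3 look.py w18; python3 mv.py .6436 -.2137 .36 0; python3 -c "
from h import *
crop(cv2.imread('pics/w18.png'),250,140,150,130,5,'c18')"
```

```text
28.5 [ 0.4409 -0.1416  0.3529] [-3.1408  0.0013  0.    ] 0.07553490079852888 [ 0.1997  0.9214 -0.681 ]
t 28.55 pos [ 0.4409 -0.1417  0.353 ] [-179.9618    0.0605   -0.0011] w 0.0798 F [ 0.1505  0.6746 -0.4683]
trans mm [202.7283  72.0312  -7.2406] ang [-0.0382  0.0605 -0.0011]
```

View pics/c18.png

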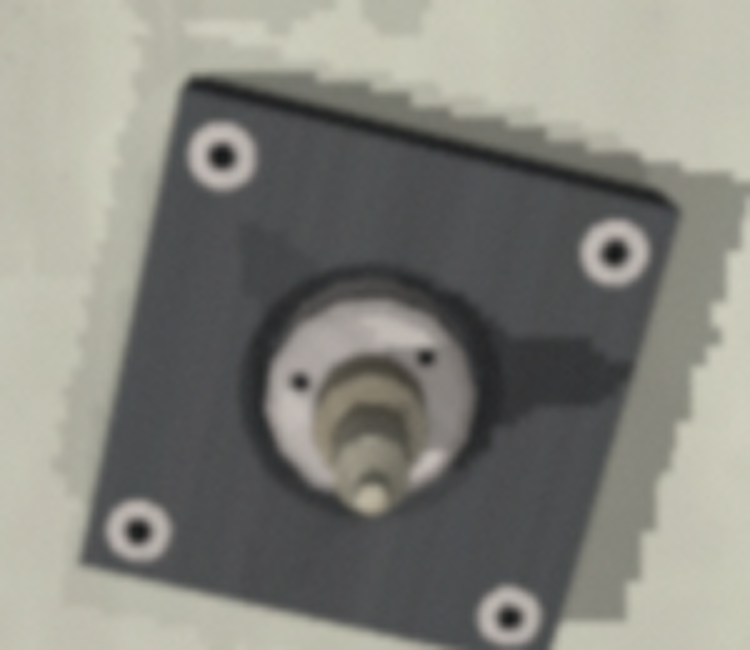

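Emit:
move_arm([
  {"translation": [202.7,72,-7],"angular": [0,0,0]},
  {"translation": [202.7,72,-7],"angular": [0,0,0]},
  {"translation": [202.7,72,-7],"angular": [0,0,0]},
  {"translation": [202.7,72,-7],"angular": [0,0,0]},
  {"translation": [202.7,72,-7],"angular": [0,0,0]},
])

```text
t: 29.18
position: [0.6447, -0.2141, 0.3588]
tool_rot: [-3.141, 0.001, 0.0]
wrist_force: [-0.6, 0.9, -0.0]
gripper_width: 0.0918
```

Emit:
move_arm([
  {"translation": [0,0,0],"angular": [0,0,0]},
  {"translation": [0,0,0],"angular": [0,0,0]},
  {"translation": [0,0,0],"angular": [0,0,0]},
  {"translation": [0,0,0],"angular": [0,0,0]},
])

```text
t: 29.68
position: [0.6433, -0.2135, 0.3611]
tool_rot: [3.141, -0.0, 0.0]
wrist_force: [-0.4, -0.2, -0.1]
gripper_width: 0.0917
```

```bash
python3 look.py w19; python3 -c "
from h import *
import json
crop(cv2.imread('pics/w19.png'),260,160,130,110,6,'c19')
print(plane('wrist',(323.8,239),.09,json.load(open('pics/w18.json'))))"
```

```text
29.675 [ 0.6433 -0.2135  0.3611] [ 3.1415 -0.0005  0.    ] 0.09173620592015189 [-0.4339 -0.2118 -0.0968]
[[ 0.4404 -0.1399  0.09  ]]
```

View pics/c19.png

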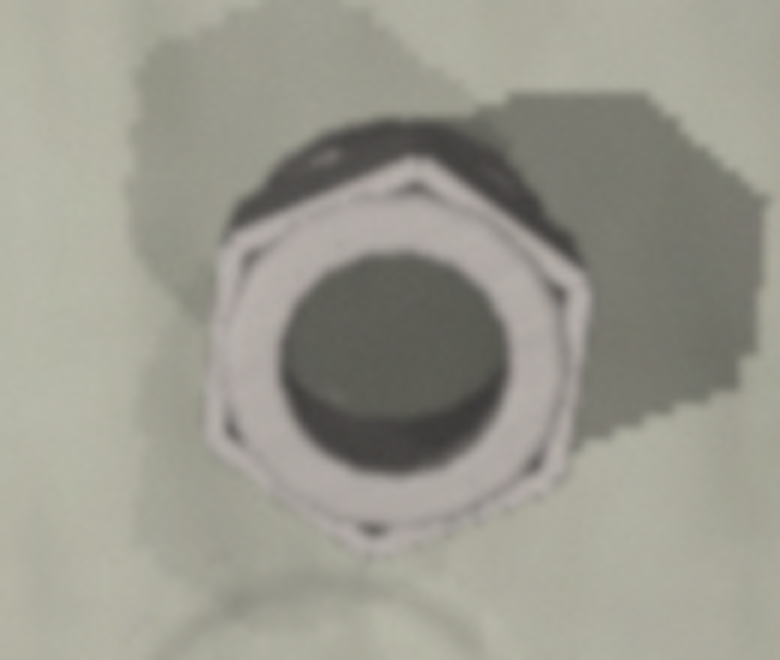

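View pics/w19.png

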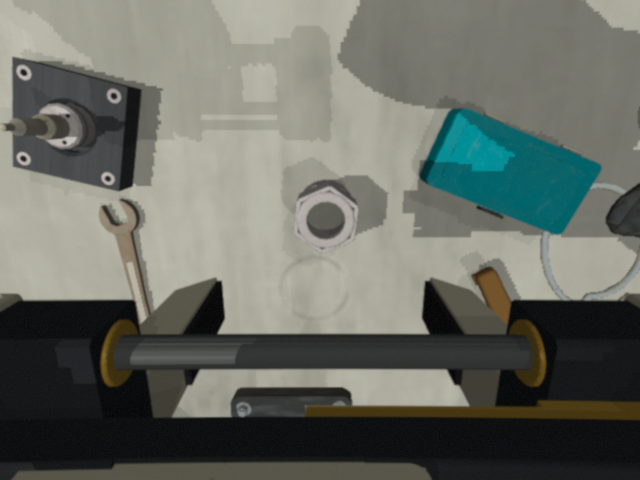

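```bash
python3 - <<'E'
from h import *
import json
s=json.load(open("pics/w19.json"))
f=lambda a:(np.array(a)+.5)/6+[260,160]-.5
V=plane("wrist",f([(418,160),(587,280),(562,477),(378,548),(213,437),(232,240)]),.048,s)
C=plane("wrist",f([(395,362)]),.048,s);print(C,V.mean(0))
d=np.roll(V,-1,0)-V;print(np.degrees(np.arctan2(d[:,1],d[:,0]))%60, np.linalg.norm(d[:,:2],axis=1))
E
```

```text
[[ 0.6447 -0.2124  0.048 ]] [ 0.6452 -0.2121  0.048 ]
[24.5551 24.5195 22.3337 24.4919 23.5299 23.5188] [0.0274 0.0274 0.0269 0.0272 0.0271 0.0265]
```

Emit:
move_arm([
  {"translation": [2.2,0.6,50],"angular": [0,0,6]},
  {"translation": [2.2,0.6,100],"angular": [0,0,6]},
  {"translation": [2.2,0.6,140],"angular": [0,0,6]},
  {"translation": [2.2,0.6,157],"angular": [0,0,6]},
  {"translation": [2.2,0.6,157],"angular": [0,0,6]},
])

```text
t: 30.35
position: [0.6458, -0.2142, 0.2031]
tool_rot: [-3.141, 0.001, -0.105]
wrist_force: [0.3, -0.6, 1.0]
gripper_width: 0.092
```

Emit:
move_arm([
  {"translation": [0,0,0],"angular": [0,0,0]},
  {"translation": [0,0,0],"angular": [0,0,0]},
], gripper=0.35)

```text
t: 30.6
position: [0.6463, -0.2144, 0.2056]
tool_rot: [3.141, -0.003, -0.105]
wrist_force: [-0.5, -1.0, 0.0]
gripper_width: 0.0766
```

```bash
python3 look.py w20; python3 mv.py .6455 -.2141 .2035 -6
```

```text
30.6 [ 0.6463 -0.2144  0.2056] [ 3.1406 -0.0032 -0.1046] 0.07664990886288642 [-0.5218 -0.9995  0.0435]
t 30.65 pos [ 0.6462 -0.2144  0.2054] [179.953   -0.1533  -5.9967] w 0.0726 F [ 0.3699 -0.1033 -0.4041]
trans mm [-0.7131 -0.2259  1.8706] ang [ 0.047  -0.1533  0.0032]
```

View pics/w20.png

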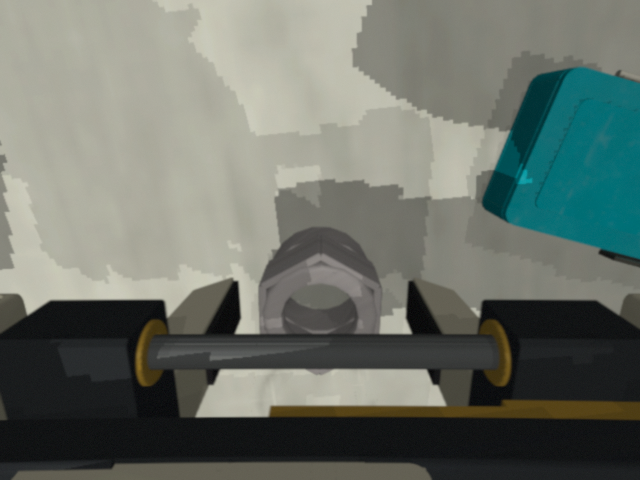

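Emit:
move_arm([
  {"translation": [0,0,0],"angular": [0,0,0]},
  {"translation": [0,0,0],"angular": [0,0,0]},
  {"translation": [0,0,0],"angular": [0,0,0]},
  {"translation": [0,0,0],"angular": [0,0,0]},
], gripper=1)

```text
t: 31.15
position: [0.6458, -0.2142, 0.2039]
tool_rot: [-3.142, -0.0, -0.105]
wrist_force: [-0.3, -0.3, 1.5]
gripper_width: 0.0496
```

Emit:
move_arm([
  {"translation": [0,0,0],"angular": [0,0,0]},
  {"translation": [0,0,0],"angular": [0,0,0]},
  {"translation": [0,0,0],"angular": [0,0,0]},
], gripper=0.2)

```text
t: 31.52
position: [0.6458, -0.2142, 0.2034]
tool_rot: [-3.141, 0.0, -0.105]
wrist_force: [-0.5, -0.3, -0.9]
gripper_width: 0.0722
```

```bash
python3 mv.py .6455 -.2141 .2035 54
```

```text
t 31.52 pos [ 0.6458 -0.2142  0.2034] [-179.9911    0.0116   -5.9982] w 0.0722 F [-0.5498 -0.2828 -0.9284]
trans mm [-0.2973 -0.0921 -0.0652] ang [ -0.0142   0.0059 -59.9982]
```

Emit:
move_arm([
  {"translation": [0,0,0],"angular": [0,0,-10]},
  {"translation": [0,0,0],"angular": [0,0,-20]},
  {"translation": [0,0,0],"angular": [0,0,-30]},
  {"translation": [0,0,0],"angular": [0,0,-40]},
  {"translation": [0,0,0],"angular": [0,0,-50]},
])

```text
t: 32.15
position: [0.6458, -0.2142, 0.2035]
tool_rot: [-3.141, -0.0, 0.774]
wrist_force: [-0.1, 0.5, -0.3]
gripper_width: 0.0736
```

Emit:
move_arm([
  {"translation": [0,0,0],"angular": [0,0,-10]},
  {"translation": [0,0,0],"angular": [0,0,-10]},
  {"translation": [0,0,0],"angular": [0,0,-10]},
])

```text
t: 32.52
position: [0.6458, -0.2142, 0.2036]
tool_rot: [-3.142, -0.0, 0.939]
wrist_force: [1.3, 1.4, 0.4]
gripper_width: 0.0738
```

Emit:
move_arm([
  {"translation": [0,0,0],"angular": [0,0,0]},
  {"translation": [0,0,0],"angular": [0,0,0]},
  {"translation": [0,0,0],"angular": [0,0,0]},
  {"translation": [0,0,0],"angular": [0,0,0]},
  {"translation": [0,0,0],"angular": [0,0,0]},
], gripper=1)

```text
t: 33.15
position: [0.6458, -0.2142, 0.2037]
tool_rot: [3.142, -0.0, 0.942]
wrist_force: [0.4, -0.2, -0.8]
gripper_width: 0.0498
```

```bash
python3 look.py w21;python3 mv.py .6455 -.2141 .2035 54
```

```text
33.15 [ 0.6458 -0.2142  0.2037] [ 3.1416 -0.0002  0.9424] 0.04976293647332941 [ 0.4369 -0.2424 -0.8198]
t 33.2 pos [ 0.6458 -0.2142  0.2037] [179.9941  -0.0107  53.9948] w 0.0498 F [-0.0218 -0.0118 -0.2696]
trans mm [-0.1221 -0.33    0.1993] ang [ 0.0059 -0.0107 -0.0052]
```

View pics/w21.png

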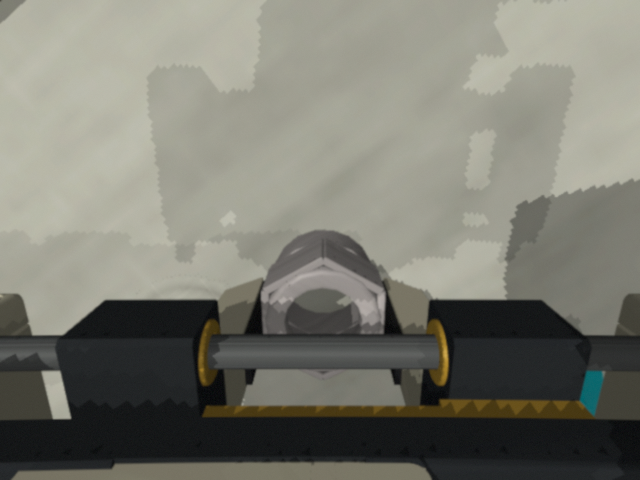

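Emit:
move_arm([
  {"translation": [0,0,-5],"angular": [0,0,0]},
  {"translation": [0,0,-40],"angular": [0,0,0]},
  {"translation": [0,0,-90],"angular": [0,0,0]},
  {"translation": [0,0,-140],"angular": [0,0,0]},
  {"translation": [0,0,-150],"angular": [0,0,0]},
])

```text
t: 33.83
position: [0.6461, -0.2144, 0.3583]
tool_rot: [3.134, -0.001, 0.942]
wrist_force: [0.5, 0.6, -1.8]
gripper_width: 0.05
```

Emit:
move_arm([
  {"translation": [0,0,0],"angular": [0,0,0]},
  {"translation": [0,0,0],"angular": [0,0,0]},
])

```text
t: 34.08
position: [0.6454, -0.2141, 0.3511]
tool_rot: [-3.137, 0.001, 0.942]
wrist_force: [-0.3, 0.3, -2.0]
gripper_width: 0.0499
```

```bash
python3 mv.py .441 -.1417 .354 54
```

```text
t 34.08 pos [ 0.6454 -0.2141  0.3511] [-179.7545    0.0433   53.9973] w 0.0499 F [-0.3176  0.2674 -2.0239]
trans mm [ -61.5688 -207.9905   -1.9958] ang [-0.2455  0.0433 -0.0028]
```

Emit:
move_arm([
  {"translation": [-61.7,-208.3,0],"angular": [0,0,0]},
  {"translation": [-61.7,-208.3,0],"angular": [0,0,0]},
  {"translation": [-61.7,-208.3,0],"angular": [0,0,0]},
  {"translation": [-61.7,-208.3,0],"angular": [0,0,0]},
  {"translation": [-61.7,-208.3,0],"angular": [0,0,0]},
])

```text
t: 34.7
position: [0.4392, -0.1409, 0.3526]
tool_rot: [-3.138, 0.0, 0.942]
wrist_force: [0.1, 0.1, -1.0]
gripper_width: 0.0494
```

Emit:
move_arm([
  {"translation": [0,0,10],"angular": [0,0,0]},
  {"translation": [0,0,30],"angular": [0,0,0]},
  {"translation": [0,0,30],"angular": [0,0,0]},
  {"translation": [0,0,30],"angular": [0,0,0]},
  {"translation": [0,0,30],"angular": [0,0,0]},
])

```text
t: 35.33
position: [0.4414, -0.1419, 0.324]
tool_rot: [3.141, -0.0, 0.943]
wrist_force: [-0.6, 0.1, -1.5]
gripper_width: 0.0498
```

```bash
python3 look.py w22; python3 mv.py .441 -.1417 .2275 54; python3 -c "
from h import *
crop(camera('scene'),290,200,110,110,6,'s22')"
```

```text
35.325 [ 0.4414 -0.1419  0.324 ] [ 3.1407 -0.0002  0.9426] 0.04982282533101426 [-0.6242  0.0831 -1.4784]
t 35.38 pos [ 0.4413 -0.1419  0.324 ] [179.9466  -0.0134  54.003 ] w 0.0497 F [ 0.6055  0.4265 -1.7647]
trans mm [-0.07   -0.4262 96.5281] ang [ 0.0534 -0.0134  0.003 ]
```

View pics/w22.png

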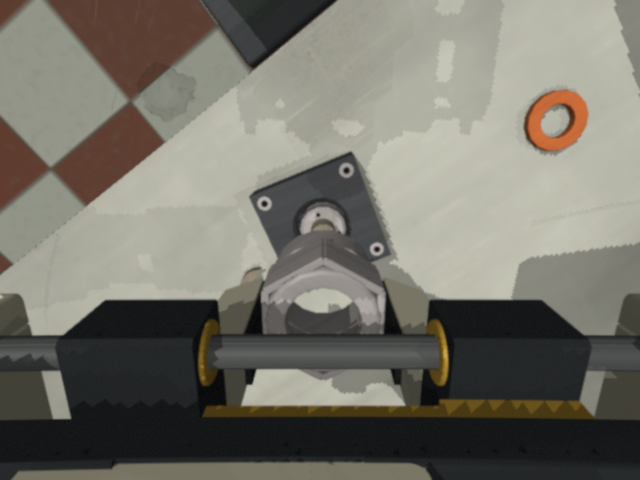

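View pics/s22.png

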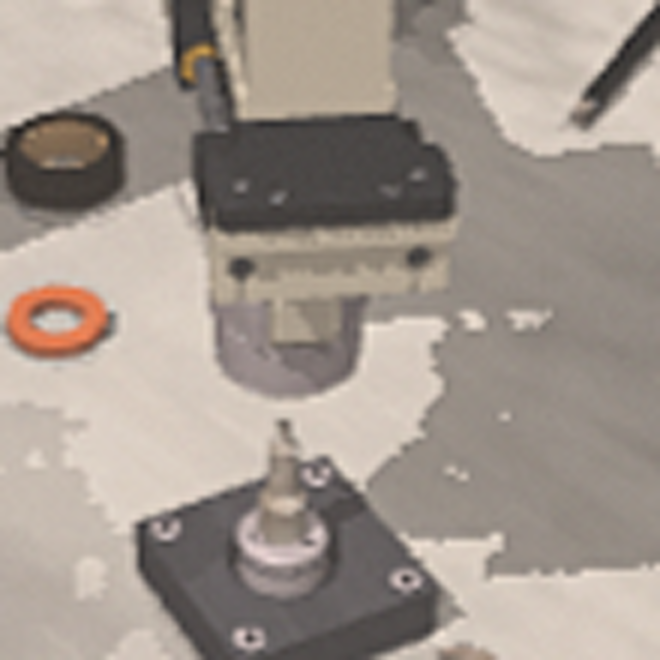

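Emit:
move_arm([
  {"translation": [0,-0.3,20],"angular": [0,0,0]},
  {"translation": [0,-0.3,40],"angular": [0,0,0]},
  {"translation": [0,-0.3,60],"angular": [0,0,0]},
  {"translation": [0,-0.3,68],"angular": [0,0,0]},
  {"translation": [0,-0.3,68],"angular": [0,0,0]},
])

```text
t: 36.05
position: [0.4408, -0.1416, 0.2556]
tool_rot: [-3.141, 0.0, 0.943]
wrist_force: [0.1, 0.6, -1.7]
gripper_width: 0.0495
```

```bash
python3 mv.py .441 -.1417 .2277 54
```

```text
t 36.05 pos [ 0.4408 -0.1416  0.2556] [-179.978     0.0002   54.0049] w 0.0495 F [ 0.0806  0.6064 -1.7305]
trans mm [ 0.0024  0.2089 27.9451] ang [-0.022   0.0002  0.0049]
```

Emit:
move_arm([
  {"translation": [0,0.2,10],"angular": [0,0,0]},
  {"translation": [0,0.2,18],"angular": [0,0,0]},
  {"translation": [0,0.2,24],"angular": [0,0,0]},
  {"translation": [0,0.2,26.5],"angular": [0,0,0]},
  {"translation": [0,0.2,26.5],"angular": [0,0,0]},
])

```text
t: 36.67
position: [0.4409, -0.1417, 0.229]
tool_rot: [-3.141, -0.0, 0.942]
wrist_force: [-0.3, -0.1, -1.7]
gripper_width: 0.0497
```

Emit:
move_arm([
  {"translation": [0,0,1],"angular": [0,0,0]},
  {"translation": [0,0,1.7],"angular": [0,0,0]},
  {"translation": [0,0,1.7],"angular": [0,0,0]},
])

```text
t: 37.05
position: [0.441, -0.1417, 0.2276]
tool_rot: [3.141, -0.0, 0.942]
wrist_force: [-0.7, 0.7, -1.9]
gripper_width: 0.05
```

Emit:
move_arm([
  {"translation": [0,0,0.7],"angular": [0,0,0]},
  {"translation": [0,0,0.7],"angular": [0,0,0]},
])

```text
t: 37.3
position: [0.441, -0.1417, 0.2275]
tool_rot: [3.141, -0.0, 0.943]
wrist_force: [-1.8, 1.2, 7.5]
gripper_width: 0.0501
```

Contact. Release and lift.

Emit:
move_arm([
  {"translation": [0,0,0],"angular": [0,0,0]},
  {"translation": [0,0,0],"angular": [0,0,0]},
  {"translation": [0,0,0],"angular": [0,0,0]},
  {"translation": [0,0,0],"angular": [0,0,0]},
], gripper=0.2)

```text
t: 37.8
position: [0.4409, -0.1417, 0.2266]
tool_rot: [-3.141, -0.0, 0.943]
wrist_force: [-0.2, -0.4, -0.4]
gripper_width: 0.0734
```

Emit:
move_arm([
  {"translation": [0,0,-20],"angular": [0,0,0]},
  {"translation": [0,0,-60],"angular": [0,0,0]},
  {"translation": [0,0,-110],"angular": [0,0,0]},
  {"translation": [0,0,-130],"angular": [0,0,0]},
  {"translation": [0,0,-130],"angular": [0,0,0]},
], gripper=0)

```text
t: 38.42
position: [0.4411, -0.1417, 0.358]
tool_rot: [3.138, -0.001, 0.943]
wrist_force: [-0.0, -0.5, -0.5]
gripper_width: 0.0918
```

Emit:
move_arm([
  {"translation": [0,0,0],"angular": [0,0,0]},
  {"translation": [0,0,0],"angular": [0,0,0]},
  {"translation": [0,0,0],"angular": [0,0,0]},
])

```text
t: 38.8
position: [0.4409, -0.1417, 0.3559]
tool_rot: [-3.14, 0.0, 0.942]
wrist_force: [-0.2, 0.1, -0.2]
gripper_width: 0.0917
```

```bash
python3 look.py w23; python3 mv.py .482 .043 .34 0; python3 -c "
from h import *
crop(cv2.imread('pics/w23.png'),250,140,150,130,5,'c23')"
```

```text
38.8 [ 0.4409 -0.1417  0.3559] [-3.1398  0.0001  0.9424] 0.09171326102083417 [-0.1593  0.11   -0.2015]
t 38.85 pos [ 0.4409 -0.1417  0.356 ] [-179.9176    0.0078   54.0006] w 0.0915 F [ 0.317  -0.6496  0.0873]
trans mm [173.5682 -75.2664  16.1136] ang [-0.0725  0.0461 54.0006]
```

View pics/c23.png

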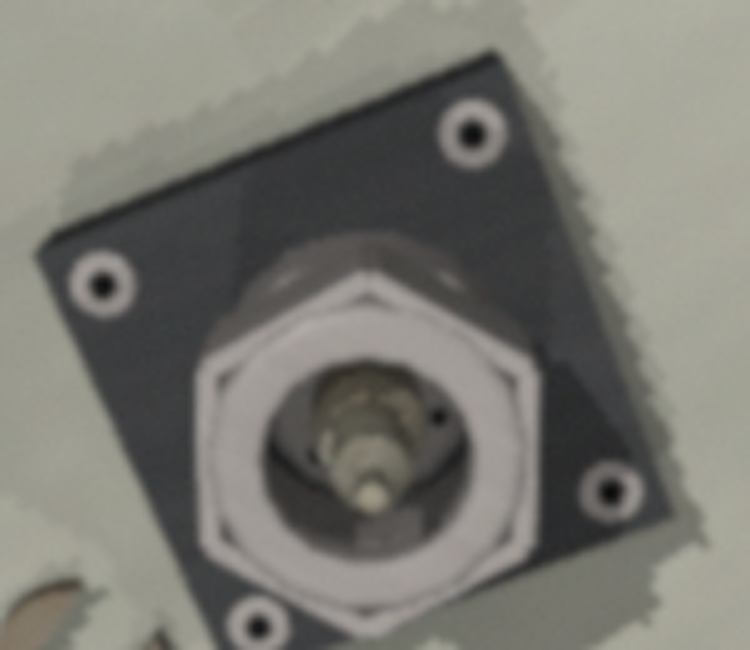

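Emit:
move_arm([
  {"translation": [173.5,-75.3,10],"angular": [0,0,54]},
  {"translation": [173.5,-75.3,10],"angular": [0,0,54]},
  {"translation": [173.5,-75.3,10],"angular": [0,0,54]},
  {"translation": [173.5,-75.3,10],"angular": [0,0,54]},
  {"translation": [173.5,-75.3,10],"angular": [0,0,54]},
])

```text
t: 39.48
position: [0.4821, 0.045, 0.3462]
tool_rot: [-3.141, 0.001, 0.085]
wrist_force: [0.3, 0.7, 1.1]
gripper_width: 0.0918
```

```bash
python3 mv.py .4823 .0425 .34 0
```

```text
t 39.48 pos [0.4821 0.045  0.3462] [-179.9707    0.0387    4.8633] w 0.0918 F [0.2993 0.7445 1.0991]
trans mm [0.0011 2.5255 6.2245] ang [-0.0276  0.04    4.8633]
```

Emit:
move_arm([
  {"translation": [0,0,0],"angular": [0,0,0]},
  {"translation": [0,0,0],"angular": [0,0,0]},
  {"translation": [0,0,0],"angular": [0,0,0]},
  {"translation": [0,0,0],"angular": [0,0,0]},
])

```text
t: 39.98
position: [0.482, 0.0426, 0.3468]
tool_rot: [-3.142, -0.0, 0.088]
wrist_force: [0.6, -0.1, -0.5]
gripper_width: 0.0919
```

```bash
python3 - <<'E'
from h import *
s=read_state(); im=camera("wrist"); print(s['position'],s['tool_rot'])
g=cv2.cvtColor(im,cv2.COLOR_BGR2HSV);m=cv2.inRange(g,(3,120,120),(18,255,255));m[:150]=0;m[300:]=0
M=cv2.moments(m,True);c=(M['m10']/M['m00'],M['m01']/M['m00']);print(c,plane("wrist",c,.007,s))
cv2.imwrite("pics/w24.png",im)
E
python3 mv.py .4823 .0425 .1795 0
```

```text
[0.482  0.0426 0.3468] [-3.1415 -0.0001  0.0881]
(323.26651126651126, 211.15073815073816) [[0.4814 0.0445 0.007 ]]
t 40.02 pos [0.482  0.0427 0.3468] [-179.9956   -0.0077    5.0392] w 0.0916 F [0.0362 0.7877 0.1106]
trans mm [  0.2601   0.223  167.2728] ang [-0.0047 -0.0075  5.0392]
```

Emit:
move_arm([
  {"translation": [0.3,0,50],"angular": [0,0,5]},
  {"translation": [0.3,0,100],"angular": [0,0,5]},
  {"translation": [0.3,0,140],"angular": [0,0,5]},
  {"translation": [0.3,0,155],"angular": [0,0,5]},
  {"translation": [0.3,0,155],"angular": [0,0,5]},
], gripper=0.25)

```text
t: 40.65
position: [0.4824, 0.0429, 0.1916]
tool_rot: [-3.141, 0.001, 0.001]
wrist_force: [-0.4, 0.9, 0.1]
gripper_width: 0.0692
```

Emit:
move_arm([
  {"translation": [0,0,4],"angular": [0,0,0]},
  {"translation": [0,0,8],"angular": [0,0,0]},
  {"translation": [0,0,10],"angular": [0,0,0]},
  {"translation": [0,0,10],"angular": [0,0,0]},
  {"translation": [0,0,10],"angular": [0,0,0]},
])

```text
t: 41.28
position: [0.4823, 0.043, 0.1819]
tool_rot: [-3.142, -0.0, 0.0]
wrist_force: [0.5, -0.2, 1.1]
gripper_width: 0.0689
```

```bash
python3 look.py w25; python3 mv.py .4822 .043 .1795 0
```

```text
41.275 [0.4823 0.043  0.1819] [-3.1415 -0.0003  0.0004] 0.06889018967252218 [ 0.5053 -0.2244  1.0846]
t 41.33 pos [0.4823 0.043  0.1819] [-179.9971   -0.0145    0.0305] w 0.069 F [-1.042  -0.5249 -0.3642]
trans mm [-0.1285  0.0023  2.3585] ang [-0.0029 -0.0145  0.0305]
```

View pics/w25.png

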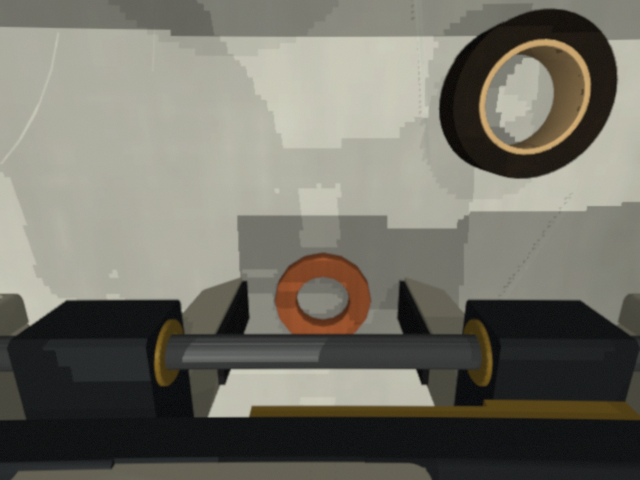

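Emit:
move_arm([
  {"translation": [0,0,1.9],"angular": [0,0,0]},
  {"translation": [0,0,1.9],"angular": [0,0,0]},
  {"translation": [0,0,1.9],"angular": [0,0,0]},
  {"translation": [0,0,1.9],"angular": [0,0,0]},
  {"translation": [0,0,1.9],"angular": [0,0,0]},
], gripper=1)

```text
t: 41.95
position: [0.4823, 0.043, 0.1798]
tool_rot: [-3.142, 0.0, 0.0]
wrist_force: [-0.2, -0.1, 0.1]
gripper_width: 0.0422
```

Emit:
move_arm([
  {"translation": [0,0,0],"angular": [0,0,0]},
  {"translation": [0,0,0],"angular": [0,0,0]},
  {"translation": [0,0,0],"angular": [0,0,0]},
], gripper=0.38)

```text
t: 42.32
position: [0.4823, 0.043, 0.1799]
tool_rot: [-3.142, -0.0, 0.0]
wrist_force: [0.2, -0.4, 0.7]
gripper_width: 0.0568
```

```bash
python3 mv.py .4822 .043 .1795 -90
```

```text
t 42.33 pos [0.4823 0.043  0.1799] [-179.9954   -0.0052    0.0275] w 0.0568 F [ 0.1648 -0.4309  0.67  ]
trans mm [-0.0981  0.0157  0.3591] ang [-0.0077 -0.0005 90.0275]
```

Emit:
move_arm([
  {"translation": [0,0,0],"angular": [0,0,10]},
  {"translation": [0,0,0],"angular": [0,0,20]},
  {"translation": [0,0,0],"angular": [0,0,30]},
  {"translation": [0,0,0],"angular": [0,0,40]},
  {"translation": [0,0,0],"angular": [0,0,50]},
])

```text
t: 42.95
position: [0.4823, 0.043, 0.1799]
tool_rot: [-3.141, 0.0, -0.878]
wrist_force: [0.6, 0.1, -0.6]
gripper_width: 0.0572
```

Emit:
move_arm([
  {"translation": [0,0,0],"angular": [0,0,10]},
  {"translation": [0,0,0],"angular": [0,0,20]},
  {"translation": [0,0,0],"angular": [0,0,30]},
  {"translation": [0,0,0],"angular": [0,0,40]},
  {"translation": [0,0,0],"angular": [0,0,40]},
])

```text
t: 43.58
position: [0.4823, 0.043, 0.1799]
tool_rot: [-3.142, 0.0, -1.569]
wrist_force: [0.3, 0.7, 1.1]
gripper_width: 0.0566
```

Emit:
move_arm([
  {"translation": [0,0,0],"angular": [0,0,0]},
  {"translation": [0,0,0],"angular": [0,0,0]},
  {"translation": [0,0,0],"angular": [0,0,0]},
  {"translation": [0,0,0],"angular": [0,0,0]},
], gripper=1)

```text
t: 44.08
position: [0.4823, 0.043, 0.1798]
tool_rot: [3.142, 0.0, -1.57]
wrist_force: [0.4, 0.0, 0.6]
gripper_width: 0.0424
```

Emit:
move_arm([
  {"translation": [0,0,-5],"angular": [0,0,0]},
  {"translation": [0,0,-40],"angular": [0,0,0]},
  {"translation": [0,0,-90],"angular": [0,0,0]},
  {"translation": [0,0,-130],"angular": [0,0,0]},
  {"translation": [0,0,-130],"angular": [0,0,0]},
])

```text
t: 44.7
position: [0.483, 0.043, 0.3131]
tool_rot: [-3.134, -0.0, -1.57]
wrist_force: [-0.2, -0.2, -0.9]
gripper_width: 0.0421
```

```bash
python3 look.py w26; python3 mv.py .441 -.1417 .31 -90
```

```text
44.7 [0.483  0.043  0.3131] [-3.1345 -0.0004 -1.5701] 0.042142181917984245 [-0.1987 -0.1837 -0.9088]
t 44.75 pos [0.4824 0.043  0.3112] [-179.8112   -0.0095  -89.9607] w 0.0424 F [-0.7564  0.3471 -0.8182]
trans mm [184.6816  41.486    1.0692] ang [-0.1888 -0.0095  0.0393]
```

View pics/w26.png

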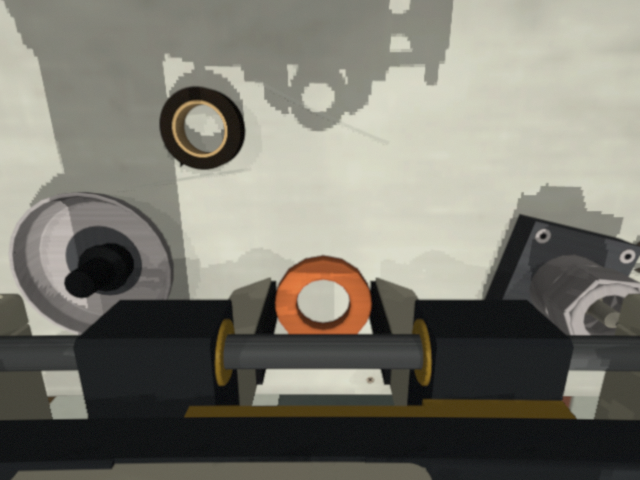

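Emit:
move_arm([
  {"translation": [184.7,41.3,0],"angular": [0,0,0]},
  {"translation": [184.7,41.3,0],"angular": [0,0,0]},
  {"translation": [184.7,41.3,0],"angular": [0,0,0]},
  {"translation": [184.7,41.3,0],"angular": [0,0,0]},
  {"translation": [184.7,41.3,0],"angular": [0,0,0]},
])

```text
t: 45.38
position: [0.4407, -0.1415, 0.3088]
tool_rot: [3.14, 0.002, -1.572]
wrist_force: [1.3, -0.3, -1.0]
gripper_width: 0.0426
```

Emit:
move_arm([
  {"translation": [0,0,0],"angular": [0,0,0]},
  {"translation": [0,0,10],"angular": [0,0,0]},
  {"translation": [0,0,20],"angular": [0,0,0]},
  {"translation": [0,0,20],"angular": [0,0,0]},
])

```text
t: 45.88
position: [0.4409, -0.1412, 0.2887]
tool_rot: [3.139, 0.001, -1.57]
wrist_force: [-0.7, 0.1, -0.1]
gripper_width: 0.042
```

```bash
python3 look.py w27; python3 mv.py .441 -.1417 .2518 -90; python3 -c "
from h import *
crop(cv2.imread('pics/w27.png'),240,200,160,130,5,'c27')"
```

```text
45.875 [ 0.4409 -0.1412  0.2887] [ 3.1395  0.0012 -1.5695] 0.042009632529546176 [-0.6569  0.1299 -0.0929]
t 45.92 pos [ 0.441  -0.1414  0.2892] [179.9316   0.0426 -89.9428] w 0.0422 F [ 0.6688 -0.0422 -0.9629]
trans mm [ 0.3529 -0.0042 37.4252] ang [0.0684 0.0426 0.0572]
```

View pics/c27.png

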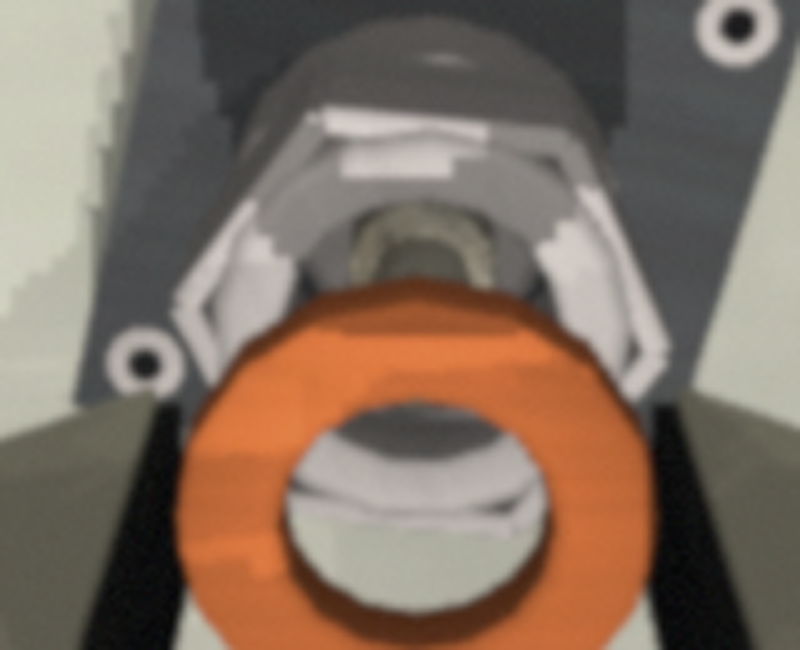

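Emit:
move_arm([
  {"translation": [0.2,0,10],"angular": [0,0,0]},
  {"translation": [0.2,0,20],"angular": [0,0,0]},
  {"translation": [0.2,0,29],"angular": [0,0,0]},
  {"translation": [0.2,0,34],"angular": [0,0,0]},
  {"translation": [0.2,0,34],"angular": [0,0,0]},
])

```text
t: 46.55
position: [0.441, -0.1419, 0.2554]
tool_rot: [3.141, 0.0, -1.57]
wrist_force: [0.2, 0.0, -0.8]
gripper_width: 0.0422
```

```bash
python3 look.py w28; python3 mv.py .441 -.1417 .2518 -90; python3 -c "
from h import *
crop(cv2.imread('pics/w28.png'),240,200,160,130,5,'c28')"
```

```text
46.55 [ 0.441  -0.1419  0.2554] [ 3.1409  0.0005 -1.5704] 0.04224856970846726 [ 0.2099  0.0033 -0.822 ]
t 46.6 pos [ 0.4411 -0.142   0.2557] [179.9913   0.0103 -89.9775] w 0.0426 F [ 0.0373  0.7384 -0.248 ]
trans mm [-0.2729  0.1091  3.9246] ang [0.0087 0.0103 0.0225]
```

View pics/c28.png

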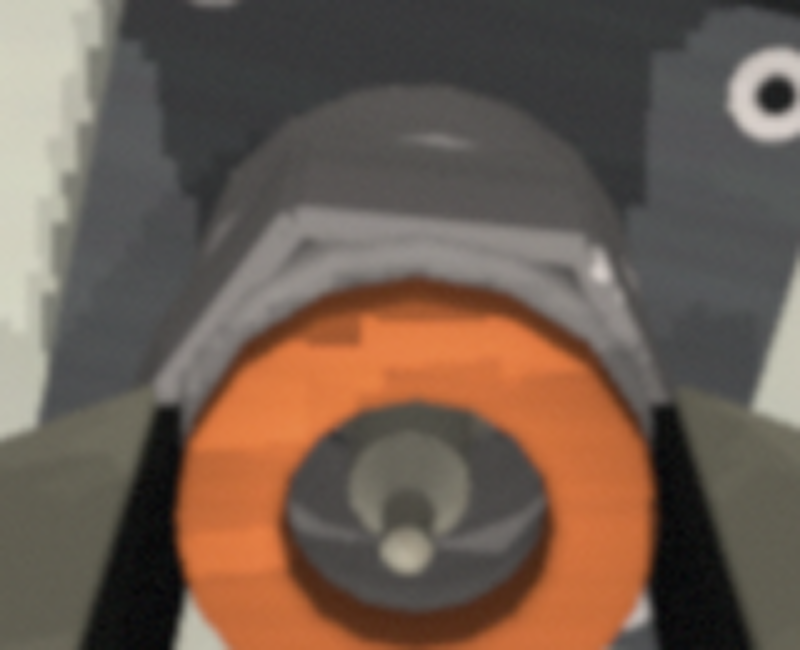

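Tip is through the hole. Lower the last 4 mm.

Emit:
move_arm([
  {"translation": [-0.2,0,2],"angular": [0,0,0]},
  {"translation": [-0.2,0,3.5],"angular": [0,0,0]},
  {"translation": [-0.2,0,4],"angular": [0,0,0]},
  {"translation": [-0.2,0,4],"angular": [0,0,0]},
])

```text
t: 47.1
position: [0.4411, -0.1417, 0.2518]
tool_rot: [-3.142, 0.0, -1.57]
wrist_force: [-0.3, 0.4, -0.2]
gripper_width: 0.0422
```

Emit:
move_arm([
  {"translation": [0,0,0.4],"angular": [0,0,0]},
  {"translation": [0,0,0.4],"angular": [0,0,0]},
])

```text
t: 47.35
position: [0.4411, -0.1417, 0.2515]
tool_rot: [-3.141, 0.0, -1.57]
wrist_force: [-0.3, -0.0, 1.1]
gripper_width: 0.0424
```

Emit:
move_arm([
  {"translation": [0,0,0.2],"angular": [0,0,0]},
  {"translation": [0,0,0.2],"angular": [0,0,0]},
])

```text
t: 47.6
position: [0.4411, -0.1418, 0.2514]
tool_rot: [-3.141, -0.0, -1.57]
wrist_force: [-0.7, 0.3, 2.5]
gripper_width: 0.0424
```

Contact at 2.5 N; release.

Emit:
move_arm([
  {"translation": [0,0,0],"angular": [0,0,0]},
  {"translation": [0,0,0],"angular": [0,0,0]},
  {"translation": [0,0,0],"angular": [0,0,0]},
  {"translation": [0,0,0],"angular": [0,0,0]},
], gripper=0.2)

```text
t: 48.1
position: [0.4411, -0.1417, 0.2512]
tool_rot: [3.142, 0.0, -1.57]
wrist_force: [0.1, -0.6, -0.4]
gripper_width: 0.073
```

Emit:
move_arm([
  {"translation": [0,0,-20],"angular": [0,0,0]},
  {"translation": [0,0,-60],"angular": [0,0,0]},
  {"translation": [0,0,-110],"angular": [0,0,0]},
  {"translation": [0,0,-130],"angular": [0,0,0]},
  {"translation": [0,0,-130],"angular": [0,0,0]},
])

```text
t: 48.72
position: [0.4412, -0.1418, 0.3825]
tool_rot: [-3.138, -0.002, -1.57]
wrist_force: [0.7, 0.2, -0.8]
gripper_width: 0.0736
```

Emit:
move_arm([
  {"translation": [0,0,0],"angular": [0,0,0]},
  {"translation": [0,0,0],"angular": [0,0,0]},
  {"translation": [0,0,0],"angular": [0,0,0]},
  {"translation": [0,0,0],"angular": [0,0,0]},
])

```text
t: 49.22
position: [0.4411, -0.1418, 0.3808]
tool_rot: [3.141, 0.0, -1.57]
wrist_force: [-0.9, -0.6, -0.8]
gripper_width: 0.0735
```

```bash
python3 look.py w29; python3 -c "
from h import *
crop(cv2.imread('pics/w29.png'),250,140,150,130,5,'c29')
im=camera('scene');crop(im,200,190,200,140,4,'s29')"
```

```text
49.225 [ 0.4411 -0.1418  0.3808] [ 3.1409  0.0005 -1.5704] 0.07347680654140584 [-0.9462 -0.6376 -0.8108]
```

View pics/c29.png

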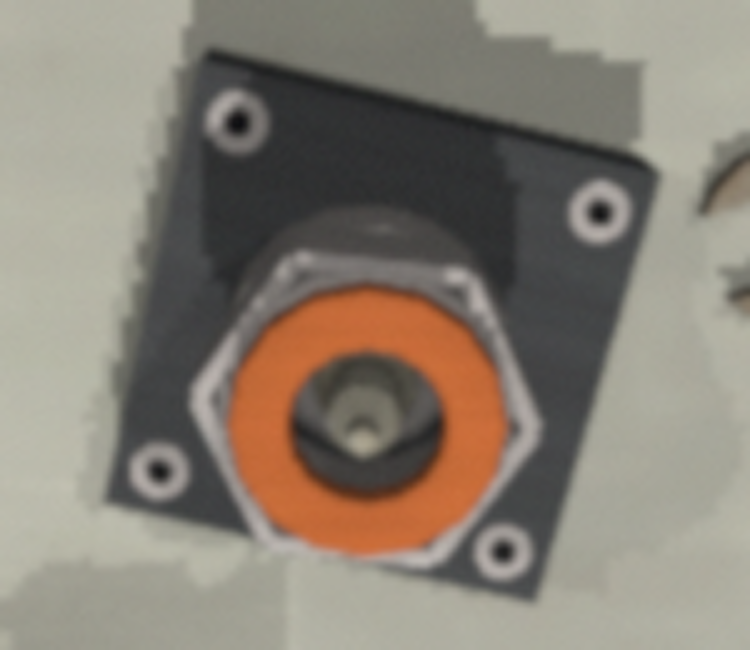

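View pics/s29.png

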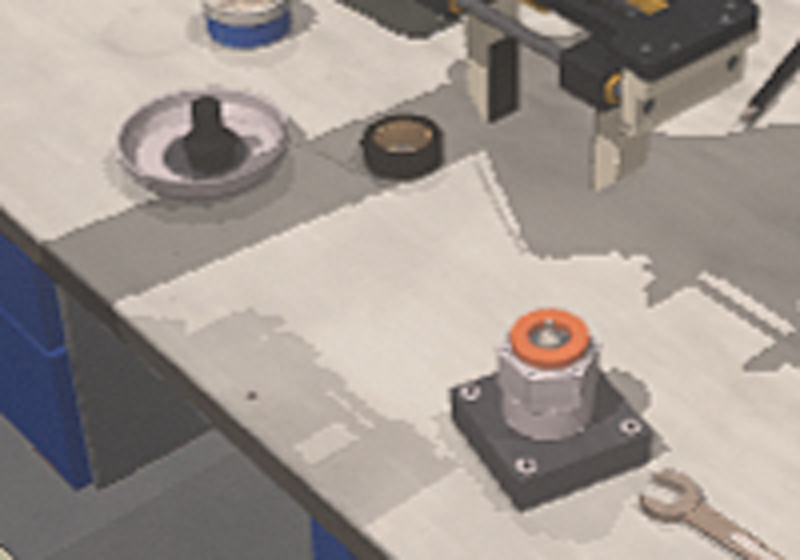

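```bash
python3 - <<'E'
from h import *
import json
s=json.load(open("pics/w29.json"))
for z in (.072,.08,.09): 
    P=[[.441,-.1417,z]]; print(z,(proj("wrist",P,s)-[250,140])*5,(proj("scene",P)-[200,190])*4)
t=cv2.imread("pics/top0.png");n=camera("top");crop(n,130,160,320,180,2.5,"t30")
crop(camera("scene"),315,255,50,50,12,"s30")
E
```

```text
0.072 [[363.1553 409.3371]] [[545.913  340.0992]]
0.08 [[363.0768 423.322 ]] [[546.1783 328.9747]]
0.09 [[362.9727 441.8691]] [[546.5138 314.9141]]
```

View pics/s30.png

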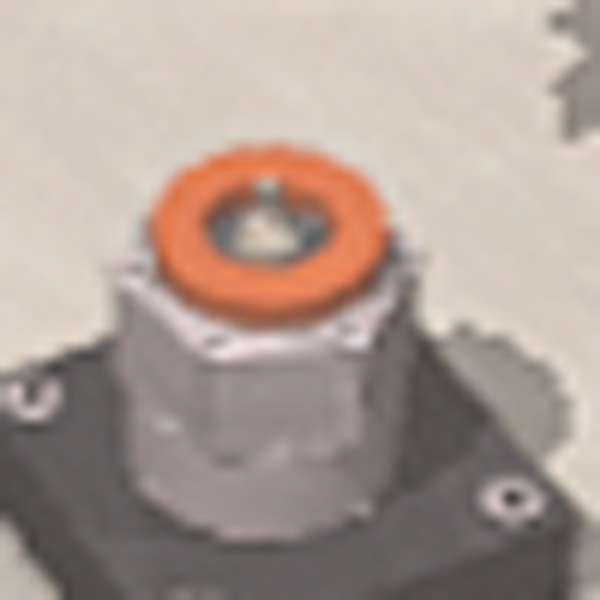

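View pics/t30.png

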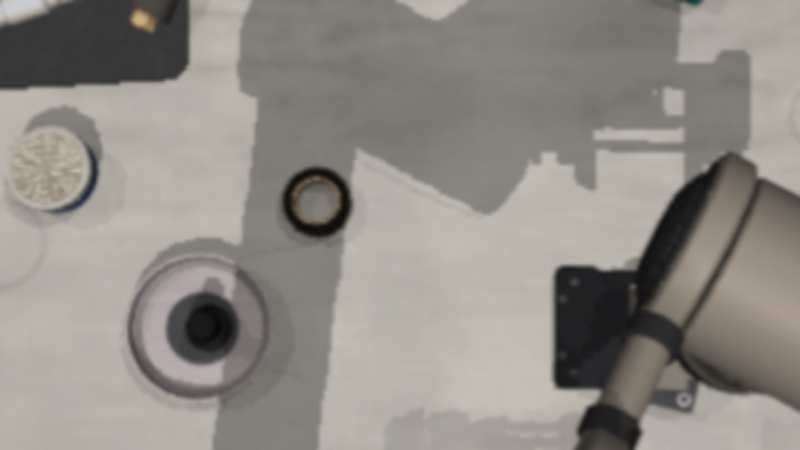

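```bash
python3 -c "
from h import *
print(finish_job())"
```

```text
the job is handed in; nothing more can be done
None
```

The job is handed in after about 50 s of robot time; no verdict was reported. The black plug stands upright in the steel dish. On the block the disc is in the seat, the nozzle stands tip up on it, the nut is over both with its skirt on the block, and the copper washer lies on the nut.

- **Placing:** I re-gripped the disc, nozzle, nut and washer in a second direction to centre each in the jaws, then set each down at about (0.441, −0.142). All touched down within about 0.5 mm of the expected height, at 2–8 N at the wrist, and were let go before the next.
- **Last pictures:** The wrist and scene views show the nozzle tip coming up through the middle of the washer, and the washer flat and centred on the nut to about 1 mm. The gripper was clear of everything.
- **Bystanders:** I never touched the tape, tin or spanner. The tape and tin looked unmoved in the last top view. The arm hid the spanner there, but the part of it in the last scene view looked in place.
- **Disagreements:** The wrist and top cameras differed by 1–3 mm. I allowed for this by working out the wrist camera's offset. One wrist picture, taken before the arm had settled, put the block about 3 mm off; I discarded it.

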